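# Hold a rack post square while its joint sets

### The arm

A 6-joint arm with a two-finger parallel gripper is mounted at the origin on the work surface. World frame = base frame: x ahead of the robot, y to its left, z up, the work surface at z = 0. Lengths are in m, angles in degrees, forces in N, time in s.
With the tool pointing down it reaches from about 0.35 to 0.875 m from the base axis. Payload 4.2 kg.
Tool frame: the origin (TCP) lies between the finger pads; the fingertips stand 14 mm ahead of it and the grasp point (between the pads) lies 5 mm behind it; x points along the fingers, y is the direction in which the jaws open and shut, and the axes are right-handed (so a half turn about x gives the same grasp; the last joint's range is limited). The gripper opens to 87 mm and grips with 3 to 60 N. Pads are 19 mm wide; open, the fingers measure 117 mm over their backs; the gripper's body (75 mm by 190 mm) begins 51 mm behind the grasp point.
Start: joints at [14.817, 22.042, 0.453, 0, -68.411, -14.817], TCP at [0.625, 0, 0.237] pointing down, gripper open.
Joint ranges: [-179.83, 179.83], [-69.29, 118.12], [-61.27, 80.66], [-181.25, 117.63], [-171.15, -9.14], [-177.46, 177.46]. Speed limits (degrees/s): [159.86, 159.86, 180, 180, 180, 180].

### API

Orientations are given as a 3x3 rotation matrix whose columns are the frame's x, y, z axes.
In Python, from station import r, imaging, job gives the robot as it stands. The module is installed in compiled form; this text tells all that it offers.
- The arm moves only by the tool apply_moves, never from a script. Its arguments are lists of equal length, an entry for each row: "xyz": the shift along the tool's x, y, z in m, a list of three; "twist": the turn about the tool's x in degrees; "claw": the opening, from 0 (shut) to 1 (fully open). A call has 1 to 12 rows; each row shifts and turns the pose as measured when the row begins, along the tool's axes as they then stand; what a row does not reach is not made up. A row lasts 1/10 s, in which the tool goes at most 50 mm and 8.59 degrees, less where a joint would pass 70% of its speed; a pose out of reach is approached as far as the arm can. A call is refused whole if a number of a shift passes 0.05 or a number of a turn 8.59, either way. A call with a gripper value outside its range is refused whole. The fingers move at their own pace and stop on an object; the grip force is fixed at half the most. Time passes only in rows, so rows that do not move let the fingers close. It gives the time, the measured TCP pose, the force and the opening at its end, in the units of the state.
- r.sense(): the state, without advancing time (a new reading comes with each control period).
- imaging.capture(name): name is "scene" or "side" or "wrist"; returns a dict with "pixels" (480x640x3 uint8, red, green, blue), "mtx" (3x3 intrinsics, pixels), "distortion" ([k1, k2, p1, p2, k3] as OpenCV has them; the pictures are not rectified), "view" (4x4, takes a point from world to camera coordinates). Camera axes: x right, y down, z forward; pixel columns grow to the right and rows downward; lengths in m; the calibration is good to about 2 mm. A picture is of the moment at which its call begins. There is no depth.
- job.finish_job(): hands the job in, once; it reports no verdict.
Trained networks look in a picture, given as the dict that the camera call returned (one of the last four; its "shot" number tells which), for a name from the list of things; names that differ only in an ending like _2 or _b are one class to them, and where a whole thing is asked for, a point or a joint stands for the part that bears it (a point fixed in the world has none). Each returns a list of dicts, best first, with "p" (0 to 1); they miss things now and then, are a little off and sometimes report something else, mostly with a low value. They report only what shows in the picture. A call takes as long as a camera call. They do not tell look-alikes from the thing itself.
- imaging.regions_of(query, picture): "mask" (480x640 bool, what is visible of it) and "centre" ([column, row] in pixels, amid what is visible of it).
The state is a dict: "time_s": time; "joints": joint angles; "joint_velocities": joint speeds; "effort": joint torques, N m; "tcp_pos": TCP position; "ee_rot": TCP orientation; "wrist_force": force on the tool from outside, world axes, zero at the start; "moment": the same for the moment, N m; "gripper_width": opening from 0.0 (shut) to 1.0 (fully open).
Only numpy, scipy, OpenCV 4.12 (cv2) and the standard library are available. Lean on these libraries where they do the work, as an engineer would, in place of code of your own. Each camera call takes 0.05 s, during which the arm holds its last target.

### The job

A small wooden drying-rack end frame is clamped in its jig, but the post leans in over the foot rail because its tight tenon springs it inwards. Pick up the aluminium corner square that stands on the table on its long leg, stand it on the narrow foot rail without overhanging the rail's sides, and press it down and into the corner until its long leg is flat on the rail and its short leg has pushed the post fully upright and bears flush along it. Finish while still holding the square pressed into the corner with the gripper, nothing else touching the post, and leave the other things on the table where they are.

Things in the scene. Friction and masses are not known exactly. Their poses are not given: they have to be found in the camera images.
- square_grip (a point): Grip point of the corner square: mid-thickness of its long leg (20 mm thick), 26 mm above the leg's underside and 12 mm below its top edge, 115 mm from the upright outer edge of the short leg, 65 mm from the long leg's far end. Axes: z up along the short leg; +y along the long leg towards the short leg, so the edge that goes against the post is at y +115 mm; x across the thickness.
- square: The corner square: plain aluminium L, 20 mm thick, 320 to 500 g, slotted, standing on its long leg. Legs 38 mm wide; long leg 180 mm, short leg rising 150 mm. The outer edges are at right angles; the heel is cut back 12 mm to clear the corner. Origin: outer heel corner, mid-thickness, underside level, at the short leg's outer edge. Axes as square_grip, which lies at x 0, y -115, z +26 mm.
- foot: Foot rail: fixed light-wood bar 44 mm wide, 44 mm high, on a 12 mm board; top 56 mm above the table. Origin on its underside, mid-width, below the corner where the post's inner face meets the rail's top. z up, y along the rail, x across. The square goes on its free part, y 0 to -250 mm; the post stands on y 0 to +44, a toggle clamp beyond. Cleats beside the rail are lower than its top.
- post: Post: light-wood bar 44 x 44 mm, 220 mm tall. Origin at the corner: lower edge of its inner face (plane y = 0), mid-width, on the rail's top; it tips about this edge. z up along it, y along the rail away from the square. It starts leaning 3 to 5 degrees to -y. About 5 N at 150 mm height push it upright, where its shoulder stops it; let go, it springs back to about 3 degrees.
Not all that is in view belongs to the job. Of the things that look like the square, the largest one is meant.

How it is judged (in metres and radians):
On the way, in this order (a step that is already met when the one before it is completed fails the run):
1. the square is lifted in the gripper, clear of the table and higher than the rail (height (world z) of square above 0.05 m and contact force between the fingers and square above 1 N), for 0.2 s.
2. the square is seated in the corner with both legs bearing, and the post is upright (contact force between square and foot above 1 N and contact force between square and post above 1 N and angle between the z axis of post and the z axis of foot, either way round below 0.014 rad and angle between the z axis of square and the z axis of foot, either way round below 0.022 rad), for 0.3 s.
At the end, for the whole second after the job is handed in: In the last second the gripper holds the square still, pressing rail and post with over 1 N each; post within 0.8 deg of square to the rail; square within 1.3 deg of flat, 2.9 deg of in line, 14 mm of the rail's middle and 6 mm of the corner; robot off the post (all of step 2 and angle between the y axis of square and the y axis of foot, either way round below 0.05 rad and x of square_grip in the frame of foot between -0.014 and 0.014 m and y of square in the frame of foot above -0.006 m and contact force between the fingers and square above 2 N and contact force between each of the arm, the fingers and post below 0.5 N and linear speed of square below 0.02 m/s); the arm keeps its last pose, push and grip.
It fails at once if another thing on the table is shifted by more than 30 mm (distance of any of glue, spare_post, mallet, brush_jar, glaze_tub, heart_dish, rolling_pin from where it was at the start of the episode above 0.03 m).
It also fails if it takes over 50 s, if anything falls off the work surface, if the arm or the gripper's body presses on something with over 40 N, if the wrist force passes 120 N, or if a joint passes its speed limit or range.

## Working session

There is one attempt and no reset: what is moved stays moved. The work goes in short steps, Python scripts to look and compute and a tool call to move; the robot and the scene stay as the last step left them, time stands still between calls to the robot, and variables do not carry over. Pictures are saved under pics/ and viewed, and the job is handed in when it is done.

Besides the shell and the picture viewer there is one more tool, called after ">>>" by a JSON object that holds its "op" and its "data". apply_moves: Moves the arm, as the interface text tells. Its arguments: {"type":"object","properties":{"xyz":{"type":"array","items":{"type":"array","items":{"type":"number"}}},"twist":{"type":"array","items":{"type":"number"}},"claw":{"type":"array","items":{"type":"number"}}},"required":["xyz","twist","claw"]}

```bash
mkdir -p pics
cat > h.py <<'E'
import numpy as np, cv2, pickle
from station import r, imaging, job
def save(n,c,img=None):
    cv2.imwrite(f'pics/{n}.png',cv2.cvtColor(c['pixels'] if img is None else img,cv2.COLOR_RGB2BGR))
def ray(c,px):
    px=np.array(px,float).reshape(-1,1,2)
    u=cv2.undistortPoints(px,np.array(c['mtx']),np.array(c['distortion']))[:,0]
    V=np.array(c['view']);R=V[:3,:3];o=-R.T@V[:3,3]
    d=np.c_[u,np.ones(len(u))]@R
    return o,d/np.linalg.norm(d,axis=1)[:,None]
def atz(c,px,z):
    o,d=ray(c,px); return o+d*((z-o[2])/d[:,2])[:,None]
def proj(c,P):
    V=np.array(c['view']); rv=cv2.Rodrigues(V[:3,:3])[0]
    return cv2.projectPoints(np.array(P,float).reshape(-1,1,3),rv,V[:3,3],np.array(c['mtx']),np.array(c['distortion']))[0][:,0]
def tri(c1,p1,c2,p2):
    o1,d1=ray(c1,p1);o2,d2=ray(c2,p2);out=[]
    for a,b in zip(d1,d2):
        A=np.c_[a,-b];s=np.linalg.lstsq(A,o2-o1,rcond=None)[0]
        x,y=o1+a*s[0],o2+b*s[1];out.append(np.r_[(x+y)/2,np.linalg.norm(x-y)])
    return np.array(out)
E
python3 - <<'E'
from h import *
np.set_printoptions(precision=3,suppress=True)
s=r.sense();print({k:s[k] for k in('time_s','tcp_pos','ee_rot','wrist_force','gripper_width')})
for n in('scene','side','wrist'):
    c=imaging.capture(n);save(n+'0',c);pickle.dump(c,open(n+'0.pkl','wb'))
    for q in('square','foot','post'):
        for x in imaging.regions_of(q,c)[:4]:
            m=x['mask'];ys,xs=np.where(m);print(n,q,round(x['p'],2),x['centre'],m.sum(),xs.min(),xs.max(),ys.min(),ys.max())
E
```

```text
{'time_s': 0.0, 'tcp_pos': array([0.624, 0.   , 0.235]), 'ee_rot': array([[-0.002, -1.   ,  0.   ],
       [-0.   ,  0.   ,  1.   ],
       [-1.   ,  0.002, -0.   ]]), 'wrist_force': array([ 0.619, -0.477,  0.114]), 'gripper_width': 0.9971350052634208}
scene square 0.92 [243.1, 219.9] 1743 199 263 197 249
scene square 0.71 [456.2, 255.5] 718 443 482 238 283
scene foot 0.84 [368.3, 305.2] 3891 299 457 258 360
scene post 0.87 [426.0, 291.3] 2708 405 446 246 337
side square 0.89 [387.9, 319.4] 2766 372 411 243 396
side square 0.77 [281.7, 384.6] 1539 265 297 340 426
side square 0.64 [247.3, 185.9] 1430 201 264 148 197
side foot 0.66 [343.1, 205.8] 2769 302 375 142 255
side post 0.82 [321.8, 108.5] 2616 309 338 62 165
wrist foot 0.94 [430.7, 218.4] 12428 400 467 115 413
wrist post 0.83 [441.2, 403.0] 1024 413 470 392 413
```

View pics/scene0.png

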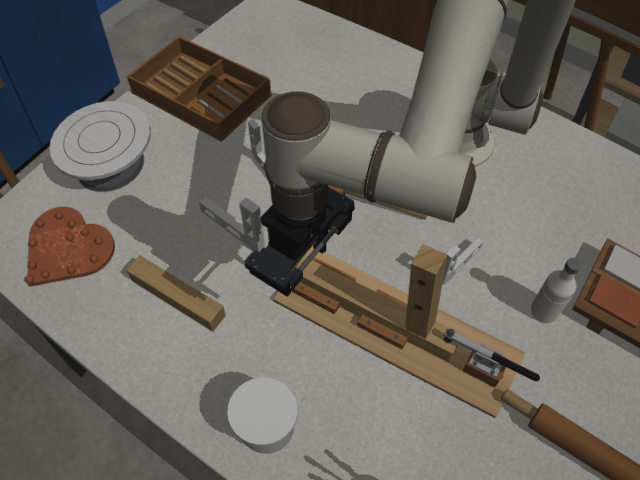

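View pics/side0.png

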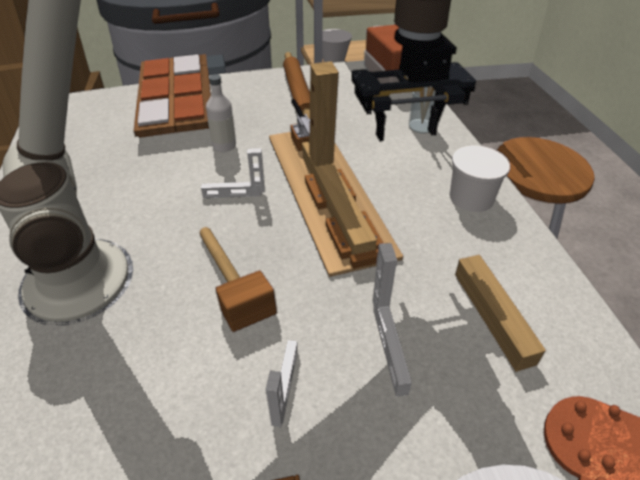

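View pics/wrist0.png

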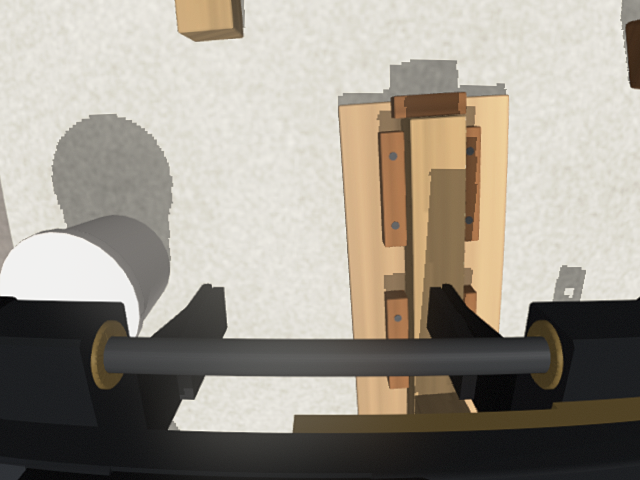

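The scene view shows the post at (427,290), the rail running up-left from it, and a square at (235,220) near the gripper. The side view shows three L-shapes: the candidate at (388,319), another at (282,385) and a small one at (240,180). Next I zoom in and measure.

Run:
```python
from h import *
import pickle
for n,(x0,y0,x1,y1) in {'scene0':(180,110,340,260),'side0':(240,230,440,440)}.items():
    c=pickle.load(open(n+'.pkl','rb'));im=c['pixels'][y0:y1,x0:x1]
    f=min(800/im.shape[1],600/im.shape[0]);print(n,f,x0,y0)
    save(n+'z',c,cv2.resize(im,None,fx=f,fy=f,interpolation=cv2.INTER_CUBIC))
```

```text
scene0 4.0 180 110
side0 2.857142857142857 240 230
```

View pics/scene0z.png

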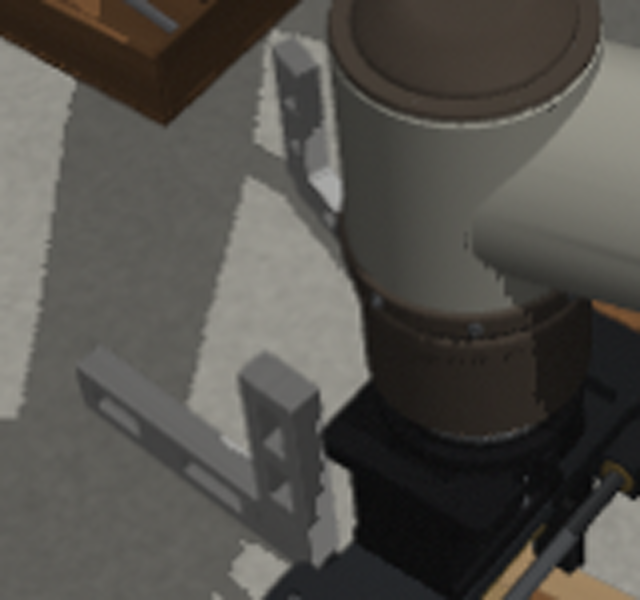

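View pics/side0z.png

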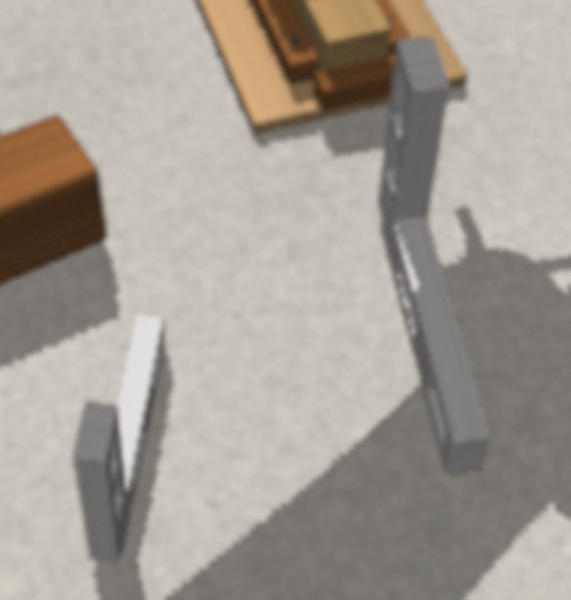

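Run:
```python
from h import *
import itertools
np.set_printoptions(precision=3,suppress=True)
S=pickle.load(open('scene0.pkl','rb'));D=pickle.load(open('side0.pkl','rb'))
for c in(S,D): print('cam',ray(c,[[320,240]]))
s=np.array([[80,362],[100,347],[240,372],[265,352],[320,388],[293,412]])/4+[180,110]
d=np.array([[445,437],[487,430],[397,40],[433,40],[447,95],[407,92]])/(20/7)+[240,230]
T=np.array
for i in range(6):
  for j in range(6):
    if (i<2)==(j<2):
      t=tri(S,[s[i]],D,[d[j]])[0]
      if t[3]<.008: print(i,j,t)
```

```text
cam (array([1.053, 0.336, 1.112]), array([[-0.457, -0.322, -0.829]]))
cam (array([ 0.312, -0.691,  0.684]), array([[ 0.164,  0.701, -0.694]]))
0 1 [ 0.527 -0.356  0.039  0.001]
1 0 [ 0.508 -0.355  0.035  0.007]
2 4 [ 0.539 -0.219  0.145  0.001]
3 3 [ 0.535 -0.202  0.169  0.001]
3 5 [ 0.521 -0.215  0.146  0.004]
4 2 [ 0.525 -0.178  0.148  0.001]
5 3 [ 0.544 -0.181  0.147  0.   ]
5 5 [ 0.529 -0.194  0.122  0.003]
```

Run:
```python
from h import *
for n,(x0,y0,x1,y1) in {'scene0':(270,230,470,380),'side0':(280,50,400,270)}.items():
    c=pickle.load(open(n+'.pkl','rb'));im=c['pixels'][y0:y1,x0:x1]
    f=min(800/im.shape[1],600/im.shape[0]);print(n,f,x0,y0)
    save(n+'y',c,cv2.resize(im,None,fx=f,fy=f,interpolation=cv2.INTER_CUBIC))
```

```text
scene0 4.0 270 230
side0 2.727272727272727 280 50
```

View pics/scene0y.png

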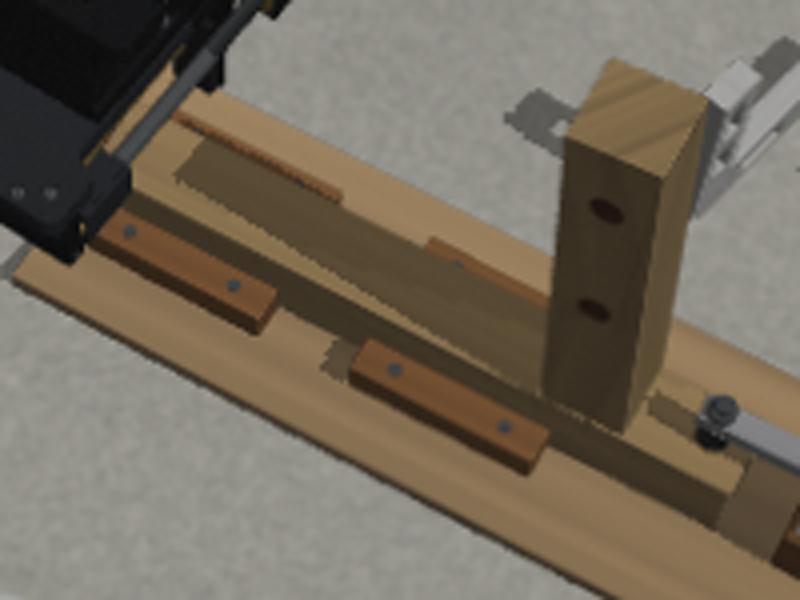

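View pics/side0y.png

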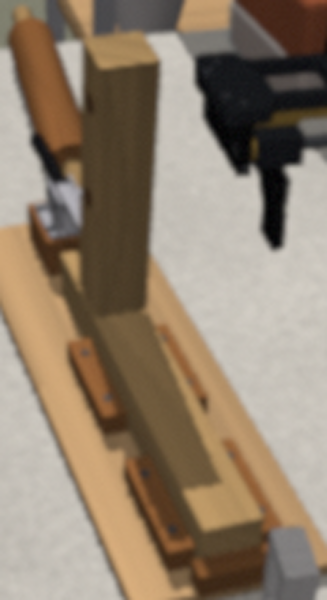

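Run:
```python
from h import *
np.set_printoptions(precision=4,suppress=True)
S=pickle.load(open('scene0.pkl','rb'));D=pickle.load(open('side0.pkl','rb'));W=pickle.load(open('wrist0.pkl','rb'))
print('corner +x',tri(S,[[406.25,328.25]],D,[[333.9,164.4]]))
print('side z56',atz(D,[[315.9,165.5],[333.9,164.4],[353.3,246.9],[375.3,238.8]],.056))
print('scene z56 corner, near edge pts',atz(S,[[406.25,328.25],[425.5,338],[270+300/4,230+268/4],[270+150/4,230+190/4],[270+745/4,230+495/4]],.056))
print('wrist z56 ',atz(W,[[411,120],[466,118]],.056))
print(ray(W,[[320,240]]))
# rail edges in wrist: print horizontal gradients
g=cv2.cvtColor(W['pixels'],cv2.COLOR_RGB2GRAY).astype(int)
for y in (130,150,200,260,280):
    row=g[y,395:485];dd=np.diff(row);i=np.where(abs(dd)>12)[0];print(y,[(k+395,dd[k]) for k in i])
# post top
print('top',tri(S,[[270+567/4,230+137/4],[270+612/4,230+58/4],[270+660/4,230+178/4]],D,[[280+157/2.727,50+65/2.727],[280+88/2.727,50+70/2.727],[280+153/2.727,50+38/2.727]]))
```

```text
corner +x [[0.5419 0.1722 0.0536 0.0035]]
side z56 [[ 0.5033  0.1719  0.056 ]
 [ 0.5422  0.1674  0.056 ]
 [ 0.5142 -0.0862  0.056 ]
 [ 0.5592 -0.0749  0.056 ]]
scene z56 corner, near edge pts [[ 0.5413  0.1733  0.056 ]
 [ 0.5381  0.2136  0.056 ]
 [ 0.5517  0.0412  0.056 ]
 [ 0.5579 -0.0436  0.056 ]
 [ 0.5334  0.2775  0.056 ]]
wrist z56  [[ 0.5604 -0.0756  0.056 ]
 [ 0.5177 -0.0777  0.056 ]]
(array([ 0.6252, -0.0788,  0.3844]), array([[ 0.0149,  0.2885, -0.9574]]))
130 [(np.int64(409), np.int64(55)), (np.int64(410), np.int64(40)), (np.int64(411), np.int64(25)), (np.int64(465), np.int64(-32)), (np.int64(466), np.int64(-25)), (np.int64(480), np.int64(54)), (np.int64(481), np.int64(18))]
150 [(np.int64(403), np.int64(-33)), (np.int64(404), np.int64(-26)), (np.int64(409), np.int64(14)), (np.int64(410), np.int64(61)), (np.int64(411), np.int64(37)), (np.int64(464), np.int64(-25)), (np.int64(465), np.int64(-85)), (np.int64(466), np.int64(-21)), (np.int64(473), np.int64(13)), (np.int64(474), np.int64(22)), (np.int64(475), np.int64(26)), (np.int64(479), np.int64(25)), (np.int64(480), np.int64(
[... 268 characters left out ...]
.int64(475), np.int64(49)), (np.int64(478), np.int64(16)), (np.int64(479), np.int64(62))]
260 [(np.int64(403), np.int64(-24)), (np.int64(404), np.int64(-79)), (np.int64(412), np.int64(43)), (np.int64(413), np.int64(49)), (np.int64(414), np.int64(14)), (np.int64(424), np.int64(-34)), (np.int64(425), np.int64(-35)), (np.int64(463), np.int64(49)), (np.int64(464), np.int64(33))]
280 [(np.int64(404), np.int64(-27)), (np.int64(412), np.int64(43)), (np.int64(413), np.int64(51)), (np.int64(414), np.int64(16)), (np.int64(422), np.int64(-37)), (np.int64(423), np.int64(-32)), (np.int64(471), np.int64(69))]
top [[0.5423 0.1556 0.2707 0.0017]
 [0.496  0.1525 0.2714 0.0078]
 [0.5453 0.195  0.2753 0.0076]]
```

Run:
```python
from h import *
c=pickle.load(open('wrist0.pkl','rb'));im=c['pixels'][90:300,330:520]
save('wr0z',c,cv2.resize(im,None,fx=2.85,fy=2.85,interpolation=cv2.INTER_CUBIC))
```

```text
(no output)
```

View pics/wr0z.png

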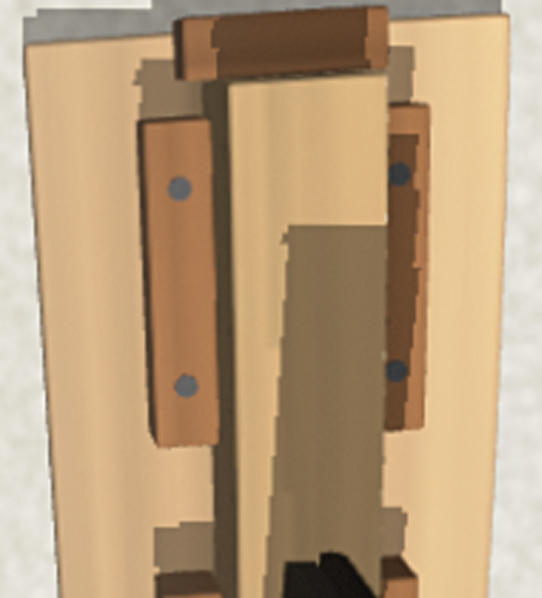

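Run:
```python
from h import *
np.set_printoptions(precision=4,suppress=True)
W=pickle.load(open('wrist0.pkl','rb'))
L=atz(W,[[411,130],[411,150],[412.3,200],[413.3,260]],.056);R=atz(W,[[466,130],[465.7,150],[465.2,200],[464.2,260]],.056)
print(L,R,(L+R)/2); 
for Q in(L,R): p=np.polyfit(Q[:,1],Q[:,0],1);print(p)
```

```text
[[ 0.56   -0.0681  0.056 ]
 [ 0.5593 -0.0529  0.056 ]
 [ 0.5562 -0.0133  0.056 ]
 [ 0.5523  0.0377  0.056 ]] [[ 0.517  -0.0687  0.056 ]
 [ 0.516  -0.0534  0.056 ]
 [ 0.513  -0.0135  0.056 ]
 [ 0.509   0.0378  0.056 ]] [[ 0.5385 -0.0684  0.056 ]
 [ 0.5377 -0.0531  0.056 ]
 [ 0.5346 -0.0134  0.056 ]
 [ 0.5307  0.0377  0.056 ]]
[-0.074   0.5552]
[-0.076   0.5119]
```

The square's long leg comes out at 178 mm and 148 mm tall from two views, so this is the right one. I'm moving above its grip point at about (0.524, -0.293), yaw -5.5°.

>>> {"op": "apply_moves", "data": {"xyz": [[0,0.01,-0.03],[0,0.01,-0.03],[0,0.01,-0.03],[0,0.01,-0.03],[0,0.01,-0.03],[0,0.01,-0.03],[0,0.01,-0.03],[0,0.01,-0.03],[0,0.01,-0.03],[0,0.01,-0.025],[0,0,0],[0,0,0]], "twist": [0,0,0,0,0,0,0,0,0,0,5.5,0], "claw": [1,1,1,1,1,1,1,1,1,1,1,1]}}

```text
time_s: 1.8
tcp_pos: [0.5221, -0.306, 0.2369]
ee_rot: [[0.003, -0.995, 0.096], [-0.0, 0.096, 0.995], [-1.0, -0.003, -0.0]]
wrist_force: [0.2, -0.4, 0.0]
gripper_width: 0.998
```

Run:
```python
from h import *
np.set_printoptions(precision=4,suppress=True)
s=r.sense();print(s['time_s'],s['tcp_pos'],s['ee_rot'])
for n in('scene','wrist','side'):
    c=imaging.capture(n);save(n+'1',c);pickle.dump(c,open(n+'1.pkl','wb'))
```

```text
1.8 [ 0.5221 -0.306   0.2369] [[ 0.0026 -0.9954  0.0956]
 [-0.0005  0.0956  0.9954]
 [-1.     -0.0026 -0.0002]]
```

View pics/wrist1.png

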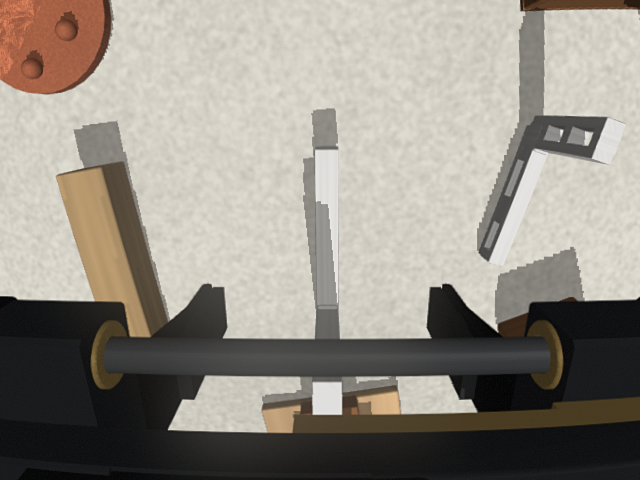

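View pics/side1.png

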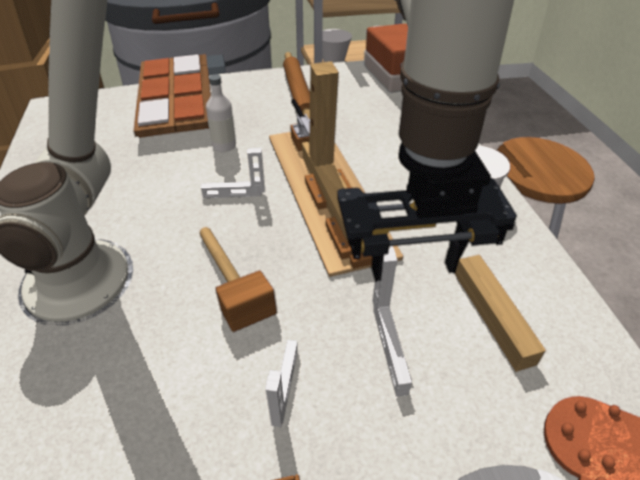

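View pics/scene1.png

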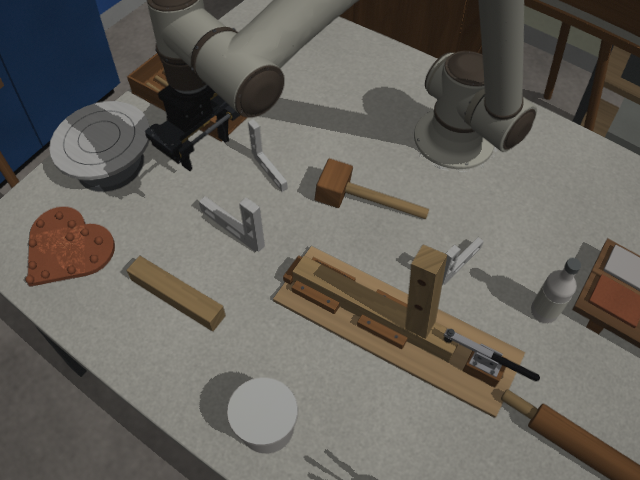

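The wrist view shows the long leg upright in the image (columns 315–338, end at row 149), so yaw is well aligned. Next I refine the position.

Run:
```python
from h import *
np.set_printoptions(precision=4,suppress=True)
W=pickle.load(open('wrist1.pkl','rb'));S=pickle.load(open('scene1.pkl','rb'))
s=r.sense()
g=cv2.cvtColor(W['pixels'],cv2.COLOR_RGB2GRAY).astype(int)
for y in (155,180,220,270,295):
    row=g[y,300:350];dd=np.diff(row);i=np.where(abs(dd)>12)[0];print(y,[(int(k+300),int(dd[k])) for k in i])
col=g[130:165,328];dd=np.diff(col);print([(int(k+130),int(dd[k])) for k in np.where(abs(dd)>8)[0]])
L=atz(W,[[315,150],[315.5,220],[316,295]],.038);R=atz(W,[[338.5,150],[338.3,220],[337.5,295]],.038)
print(L,R)
im=S['pixels'][180:270,180:300];save('sc1z',S,cv2.resize(im,None,fx=6,fy=6,interpolation=cv2.INTER_CUBIC))
```

```text
155 [(312, -67), (313, -23), (314, 96), (315, 14), (337, -13)]
180 [(302, -65), (314, 61), (315, 32), (337, -16)]
220 [(305, -74), (314, -16), (315, 23), (329, 79), (337, -33), (338, 16)]
270 [(310, -73), (316, 24), (333, 79), (337, -45), (338, 28)]
295 [(313, -71), (316, 23), (336, 74), (337, -54), (338, 28)]
[(145, -17), (146, -12), (148, 48), (149, 59), (150, 16)]
[[ 0.5273 -0.3577  0.038 ]
 [ 0.5328 -0.299   0.038 ]
 [ 0.5395 -0.2295  0.038 ]] [[ 0.5082 -0.3559  0.038 ]
 [ 0.5134 -0.2971  0.038 ]
 [ 0.5201 -0.2277  0.038 ]]
```

View pics/sc1z.png

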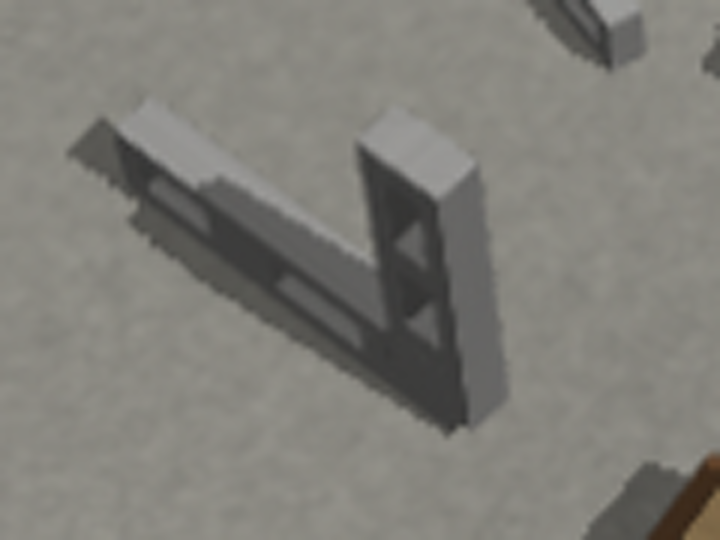

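>>> {"op": "apply_moves", "data": {"xyz": [[0,-0.0005,0.014],[0.03,0,0],[0.03,0,0],[0.03,0,0],[0.03,0,0],[0.03,0,0],[0.02,0,0],[0,0,0]], "twist": [0,0,0,0,0,0,0,0], "claw": [1,1,1,1,1,1,1,1]}}

```text
time_s: 2.75
tcp_pos: [0.531, -0.2807, 0.0649]
ee_rot: [[0.011, -0.997, 0.073], [-0.002, 0.073, 0.997], [-1.0, -0.011, -0.001]]
wrist_force: [-0.1, 0.4, -0.2]
gripper_width: 0.997
```

>>> {"op": "apply_moves", "data": {"xyz": [[0,0.006,-0.012],[0,0,0],[0,0,0]], "twist": [1.3,0,0], "claw": [1,1,1]}}

```text
time_s: 3.05
tcp_pos: [0.526, -0.2917, 0.0678]
ee_rot: [[0.015, -0.996, 0.093], [-0.004, 0.093, 0.996], [-1.0, -0.015, -0.002]]
wrist_force: [-0.9, -0.4, -0.1]
gripper_width: 1.0
```

>>> {"op": "apply_moves", "data": {"xyz": [[0.012,0.002,0],[0.012,0,0],[0.01,0,0],[0,0,0]], "twist": [0,0,0,0], "claw": [1,1,1,1]}}

```text
time_s: 3.45
tcp_pos: [0.5255, -0.292, 0.0333]
ee_rot: [[0.019, -0.995, 0.094], [-0.005, 0.094, 0.996], [-1.0, -0.02, -0.003]]
wrist_force: [0.4, -0.1, 0.5]
gripper_width: 1.003
```

>>> {"op": "apply_moves", "data": {"xyz": [[-0.02,0,0],[-0.02,0,0],[-0.02,0,0],[0,0,0]], "twist": [0,0,0,0], "claw": [1,1,1,1]}}

```text
time_s: 3.85
tcp_pos: [0.5234, -0.2916, 0.0922]
ee_rot: [[0.013, -0.996, 0.093], [-0.004, 0.093, 0.996], [-1.0, -0.014, -0.003]]
wrist_force: [0.5, 0.3, 0.8]
gripper_width: 0.998
```

>>> {"op": "apply_moves", "data": {"xyz": [[0,0,0],[0,0,0],[0,0,0]], "twist": [0,0,0], "claw": [1,1,1]}}

```text
time_s: 4.15
tcp_pos: [0.5223, -0.2911, 0.0901]
ee_rot: [[0.01, -0.996, 0.094], [-0.002, 0.094, 0.996], [-1.0, -0.011, -0.001]]
wrist_force: [-0.2, 0.4, -1.0]
gripper_width: 1.005
```

>>> {"op": "apply_moves", "data": {"xyz": [[0.02,0,0],[0.02,0,0],[0.02,0,0],[0,0,0]], "twist": [0,0,0,0], "claw": [1,1,1,1]}}

```text
time_s: 4.55
tcp_pos: [0.522, -0.291, 0.0259]
ee_rot: [[0.007, -0.996, 0.094], [-0.002, 0.094, 0.996], [-1.0, -0.008, -0.001]]
wrist_force: [0.2, -0.2, -0.7]
gripper_width: 1.002
```

>>> {"op": "apply_moves", "data": {"xyz": [[0.004,-0.002,-0.001],[0,0,0],[0,0,0]], "twist": [0,0,0], "claw": [1,1,1]}}

```text
time_s: 4.85
tcp_pos: [0.5247, -0.2926, 0.0222]
ee_rot: [[0.008, -0.996, 0.093], [-0.002, 0.093, 0.996], [-1.0, -0.008, -0.001]]
wrist_force: [0.8, 0.0, -0.3]
gripper_width: 0.996
```

Well placed; closing.

>>> {"op": "apply_moves", "data": {"xyz": [[0,0,0],[0,0,0],[0,0,0],[0,0,0],[0,0,0],[0,0,0],[0,0,0],[0,0,0]], "twist": [0,0,0,0,0,0,0,0], "claw": [0,0,0,0,0,0,0,0]}}

```text
time_s: 5.65
tcp_pos: [0.5261, -0.293, 0.025]
ee_rot: [[0.012, -0.996, 0.093], [-0.004, 0.093, 0.996], [-1.0, -0.013, -0.002]]
wrist_force: [-0.1, 0.3, -0.4]
gripper_width: 0.355
```

Run:
```python
from h import *
np.set_printoptions(precision=4,suppress=True)
s=r.sense();print(s['time_s'],s['tcp_pos'],s['ee_rot'],s['gripper_width']*87)
for n in('scene','side'):
    c=imaging.capture(n);pickle.dump(c,open(n+'2.pkl','wb'))
    x0,y0,x1,y1=(120,60,320,260) if n=='scene' else (300,180,500,400)
    save(n+'2z',c,cv2.resize(c['pixels'][y0:y1,x0:x1],None,fx=2.7,fy=2.7,interpolation=cv2.INTER_CUBIC))
```

```text
5.65 [ 0.5261 -0.293   0.025 ] [[ 0.0124 -0.9956  0.0931]
 [-0.0036  0.093   0.9957]
 [-0.9999 -0.0127 -0.0024]] 30.907175900346743
```

View pics/side2z.png

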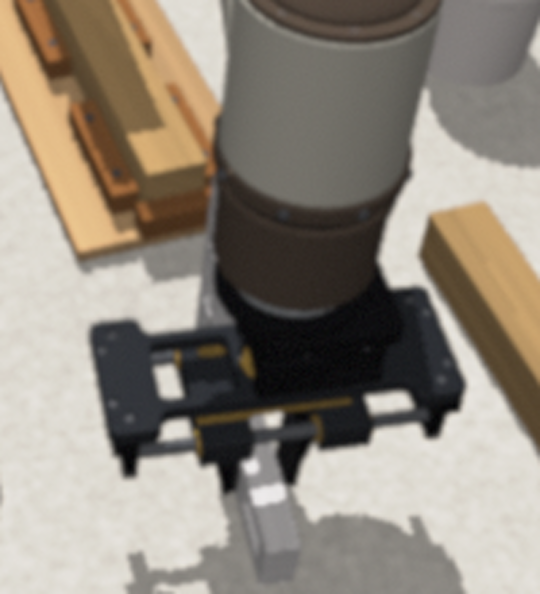

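View pics/scene2z.png

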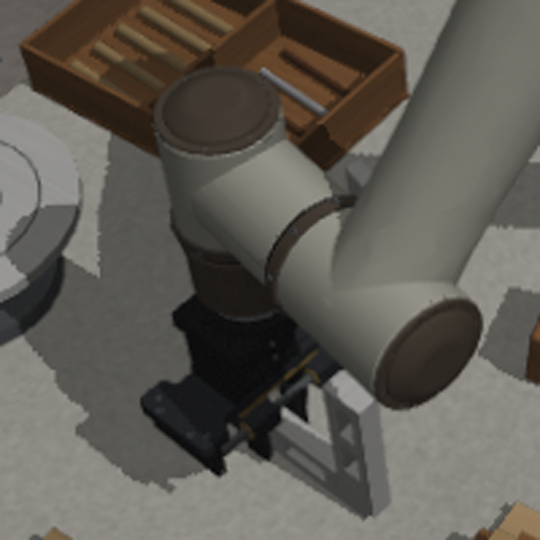

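The fingers straddle the long leg and are still closing (31 mm open).

>>> {"op": "apply_moves", "data": {"xyz": [[0.002,0.001,0],[0,0,0],[0,0,0],[0,0,0],[0,0,0]], "twist": [0,0,0,0,0], "claw": [0,0,0,0,0]}}

```text
time_s: 6.25
tcp_pos: [0.5254, -0.293, 0.0246]
ee_rot: [[0.012, -0.996, 0.091], [-0.004, 0.091, 0.996], [-1.0, -0.013, -0.003]]
wrist_force: [-0.7, 1.3, 2.7]
gripper_width: 0.23
```

>>> {"op": "apply_moves", "data": {"xyz": [[-0.01,0,0],[-0.02,0,0],[-0.02,0,0],[-0.02,0,0],[-0.02,0,0],[-0.01,0,0],[0,0,0],[0,0,0]], "twist": [0,0,0,0,0,0,0,0], "claw": [0,0,0,0,0,0,0,0]}}

```text
time_s: 7.05
tcp_pos: [0.5199, -0.291, 0.1246]
ee_rot: [[0.001, -0.996, 0.094], [0.001, 0.094, 0.996], [-1.0, -0.001, 0.001]]
wrist_force: [-0.2, 0.0, -3.7]
gripper_width: 0.229
```

>>> {"op": "apply_moves", "data": {"xyz": [[0,0,0],[0,0,0],[0,-0.004,0.02],[0,-0.004,0.03],[0,-0.004,0.035],[0,-0.004,0.035],[0,-0.004,0.035],[0,-0.004,0.035],[0,-0.004,0.03],[0,-0.004,0.02],[0,0,0],[0,0,0]], "twist": [-4.85,-4.85,0,0,0,0,0,0,0,0,0,0], "claw": [0,0,0,0,0,0,0,0,0,0,0,0]}}

```text
time_s: 8.25
tcp_pos: [0.5238, -0.0402, 0.1088]
ee_rot: [[-0.028, -0.997, -0.077], [0.003, -0.077, 0.997], [-1.0, 0.028, 0.006]]
wrist_force: [-0.2, 0.6, -3.7]
gripper_width: 0.227
```

Run:
```python
from h import *
np.set_printoptions(precision=4,suppress=True)
s=r.sense();print(s['time_s'],s['tcp_pos'],s['ee_rot'],s['gripper_width']*87)
for n in('scene','side'):
    c=imaging.capture(n);pickle.dump(c,open(n+'3.pkl','wb'));save(n+'3',c)
```

```text
8.25 [ 0.5238 -0.0402  0.1088] [[-0.0283 -0.9966 -0.0773]
 [ 0.0035 -0.0774  0.997 ]
 [-0.9996  0.028   0.0057]] 19.75038722039502
```

View pics/side3.png

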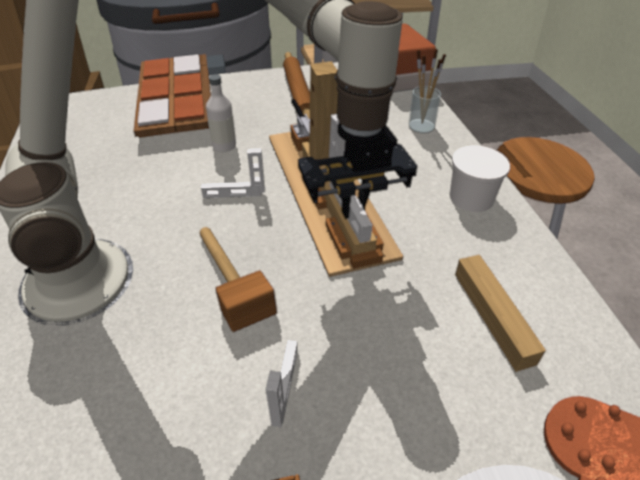

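View pics/scene3.png

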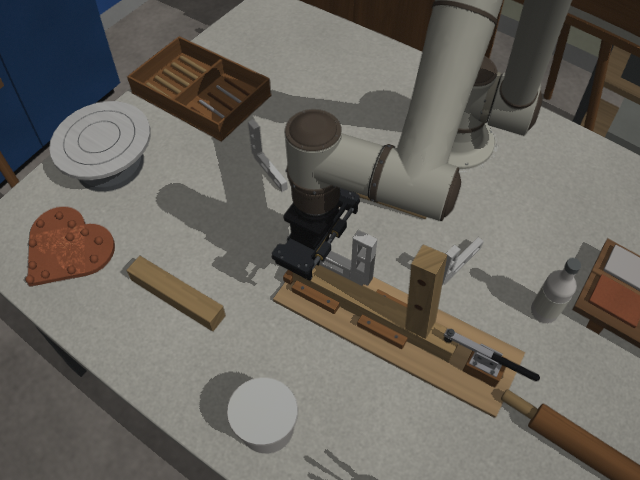

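The side view shows the square over the rail, but the tool has rolled about 2° and sunk 16 mm on the way. I'll probe how it drifts with small reversals so I can null it.

>>> {"op": "apply_moves", "data": {"xyz": [[-0.01,0,0]], "twist": [0], "claw": [0]}}

```text
time_s: 8.45
tcp_pos: [0.5229, -0.0419, 0.1178]
ee_rot: [[-0.032, -0.997, -0.074], [0.003, -0.074, 0.997], [-0.999, 0.032, 0.005]]
wrist_force: [0.0, -0.5, -2.7]
gripper_width: 0.229
```

>>> {"op": "apply_moves", "data": {"xyz": [[0,0,0]], "twist": [0], "claw": [0]}}

```text
time_s: 8.55
tcp_pos: [0.524, -0.0426, 0.1193]
ee_rot: [[-0.029, -0.997, -0.073], [0.003, -0.074, 0.997], [-1.0, 0.029, 0.005]]
wrist_force: [0.3, -0.7, -3.2]
gripper_width: 0.225
```

>>> {"op": "apply_moves", "data": {"xyz": [[0,0,-0.04]], "twist": [0], "claw": [0]}}

```text
time_s: 8.65
tcp_pos: [0.5275, -0.0809, 0.1197]
ee_rot: [[-0.027, -0.997, -0.078], [0.004, -0.078, 0.997], [-1.0, 0.027, 0.006]]
wrist_force: [0.6, -0.9, -2.9]
gripper_width: 0.229
```

>>> {"op": "apply_moves", "data": {"xyz": [[0,0,0]], "twist": [0], "claw": [0]}}

```text
time_s: 8.75
tcp_pos: [0.5276, -0.0841, 0.1201]
ee_rot: [[-0.027, -0.997, -0.074], [0.003, -0.074, 0.997], [-1.0, 0.026, 0.005]]
wrist_force: [0.6, 0.3, -3.4]
gripper_width: 0.228
```

>>> {"op": "apply_moves", "data": {"xyz": [[0,0,0]], "twist": [0], "claw": [0]}}

```text
time_s: 8.85
tcp_pos: [0.5276, -0.0851, 0.1203]
ee_rot: [[-0.026, -0.997, -0.071], [0.004, -0.071, 0.997], [-1.0, 0.026, 0.005]]
wrist_force: [0.2, -0.3, -3.5]
gripper_width: 0.227
```

>>> {"op": "apply_moves", "data": {"xyz": [[0,0,0.01]], "twist": [0], "claw": [0]}}

```text
time_s: 8.95
tcp_pos: [0.5267, -0.076, 0.1204]
ee_rot: [[-0.026, -0.997, -0.069], [0.004, -0.069, 0.998], [-1.0, 0.026, 0.005]]
wrist_force: [0.1, 0.1, -3.6]
gripper_width: 0.231
```

>>> {"op": "apply_moves", "data": {"xyz": [[0,0,0.01]], "twist": [0], "claw": [0]}}

```text
time_s: 9.05
tcp_pos: [0.5259, -0.0654, 0.1205]
ee_rot: [[-0.026, -0.997, -0.068], [0.004, -0.068, 0.998], [-1.0, 0.026, 0.006]]
wrist_force: [0.4, 0.7, -3.7]
gripper_width: 0.227
```

>>> {"op": "apply_moves", "data": {"xyz": [[0,0,0.01]], "twist": [0], "claw": [0]}}

```text
time_s: 9.15
tcp_pos: [0.525, -0.0543, 0.1206]
ee_rot: [[-0.026, -0.997, -0.068], [0.004, -0.068, 0.998], [-1.0, 0.026, 0.006]]
wrist_force: [-0.1, -0.9, -3.0]
gripper_width: 0.225
```

>>> {"op": "apply_moves", "data": {"xyz": [[0,0,0.01]], "twist": [0], "claw": [0]}}

```text
time_s: 9.25
tcp_pos: [0.5242, -0.0428, 0.1207]
ee_rot: [[-0.026, -0.997, -0.069], [0.004, -0.069, 0.998], [-1.0, 0.026, 0.006]]
wrist_force: [0.5, 0.8, -3.2]
gripper_width: 0.23
```

>>> {"op": "apply_moves", "data": {"xyz": [[-0.012,0,0],[-0.012,0,0],[-0.012,0,0],[-0.012,0,0],[-0.012,0,0],[-0.012,0,0],[-0.012,0,0],[-0.012,0,0],[-0.012,0,0],[0,0,0]], "twist": [0,0,0,0,0,0,0,0,0,0], "claw": [0,0,0,0,0,0,0,0,0,0]}}

```text
time_s: 10.25
tcp_pos: [0.5274, -0.0374, 0.2415]
ee_rot: [[-0.02, -0.997, -0.08], [0.003, -0.081, 0.997], [-1.0, 0.019, 0.004]]
wrist_force: [0.4, -0.1, -3.3]
gripper_width: 0.226
```

>>> {"op": "apply_moves", "data": {"xyz": [[0.035,0,0],[0.035,0,0],[0.03,0,0]], "twist": [0,0,0], "claw": [0,0,0]}}

```text
time_s: 10.55
tcp_pos: [0.53, -0.0358, 0.1458]
ee_rot: [[-0.003, -0.997, -0.083], [0.005, -0.083, 0.997], [-1.0, 0.002, 0.006]]
wrist_force: [0.4, 0.1, -3.0]
gripper_width: 0.228
```

>>> {"op": "apply_moves", "data": {"xyz": [[0,0,0],[0,0,0]], "twist": [0,0], "claw": [0,0]}}

```text
time_s: 10.75
tcp_pos: [0.5269, -0.036, 0.1423]
ee_rot: [[-0.013, -0.996, -0.083], [0.003, -0.083, 0.997], [-1.0, 0.012, 0.005]]
wrist_force: [-0.5, 0.1, -1.7]
gripper_width: 0.228
```

>>> {"op": "apply_moves", "data": {"xyz": [[-0.012,0,0],[-0.012,0,0],[-0.012,0,0],[-0.012,0,0],[-0.012,0,0],[-0.012,0,0],[-0.012,0,0],[-0.008,0,0],[0.035,0,0],[0.035,0,0],[0.025,0,0],[0.01,0,0]], "twist": [0,0,0,0,0,0,0,0,0,0,0,0], "claw": [0,0,0,0,0,0,0,0,0,0,0,0]}}

```text
time_s: 11.95
tcp_pos: [0.5395, -0.0343, 0.1555]
ee_rot: [[0.029, -0.996, -0.087], [0.008, -0.087, 0.996], [-1.0, -0.03, 0.005]]
wrist_force: [-0.8, -1.0, -3.3]
gripper_width: 0.226
```

>>> {"op": "apply_moves", "data": {"xyz": [[0,0,0],[0,0,0]], "twist": [0,0], "claw": [0,0]}}

```text
time_s: 12.15
tcp_pos: [0.54, -0.0343, 0.1564]
ee_rot: [[0.029, -0.996, -0.088], [0.007, -0.088, 0.996], [-1.0, -0.03, 0.004]]
wrist_force: [0.4, -0.1, -3.1]
gripper_width: 0.224
```

>>> {"op": "apply_moves", "data": {"xyz": [[-0.03,0,0],[-0.02,0,0],[-0.008,0,0]], "twist": [0,0,0], "claw": [0,0,0]}}

```text
time_s: 12.45
tcp_pos: [0.5393, -0.0347, 0.2192]
ee_rot: [[0.032, -0.996, -0.088], [0.007, -0.088, 0.996], [-0.999, -0.033, 0.004]]
wrist_force: [-0.2, -0.2, -2.8]
gripper_width: 0.228
```

>>> {"op": "apply_moves", "data": {"xyz": [[0,0,0]], "twist": [0], "claw": [0]}}

```text
time_s: 12.55
tcp_pos: [0.5406, -0.0346, 0.2217]
ee_rot: [[0.038, -0.995, -0.088], [0.008, -0.088, 0.996], [-0.999, -0.038, 0.004]]
wrist_force: [0.5, -0.1, -4.3]
gripper_width: 0.228
```

>>> {"op": "apply_moves", "data": {"xyz": [[0.012,0,0],[0.012,0,0],[0.012,0,0],[0.012,0,0],[0.012,0,0]], "twist": [0,0,0,0,0], "claw": [0,0,0,0,0]}}

```text
time_s: 13.05
tcp_pos: [0.5411, -0.034, 0.1555]
ee_rot: [[0.035, -0.996, -0.087], [0.009, -0.087, 0.996], [-0.999, -0.036, 0.006]]
wrist_force: [-0.1, -0.6, -3.2]
gripper_width: 0.226
```

>>> {"op": "apply_moves", "data": {"xyz": [[0,0,0]], "twist": [0], "claw": [0]}}

```text
time_s: 13.15
tcp_pos: [0.5387, -0.0343, 0.1518]
ee_rot: [[0.028, -0.996, -0.087], [0.008, -0.086, 0.996], [-1.0, -0.028, 0.006]]
wrist_force: [0.2, -1.0, -2.8]
gripper_width: 0.227
```

>>> {"op": "apply_moves", "data": {"xyz": [[0.01,0.003,0],[0.015,0.003,0],[0.015,0,0],[0,0,0]], "twist": [0,0,0,0], "claw": [0,0,0,0]}}

```text
time_s: 13.55
tcp_pos: [0.5322, -0.0347, 0.1075]
ee_rot: [[0.025, -0.996, -0.086], [0.008, -0.086, 0.996], [-1.0, -0.025, 0.005]]
wrist_force: [0.4, -0.4, -3.1]
gripper_width: 0.226
```

>>> {"op": "apply_moves", "data": {"xyz": [[0,0,0]], "twist": [0], "claw": [0]}}

```text
time_s: 13.65
tcp_pos: [0.5322, -0.0348, 0.1075]
ee_rot: [[0.025, -0.996, -0.086], [0.007, -0.086, 0.996], [-1.0, -0.025, 0.005]]
wrist_force: [0.2, 0.5, -2.5]
gripper_width: 0.232
```

>>> {"op": "apply_moves", "data": {"xyz": [[0,0,0]], "twist": [0], "claw": [0]}}

```text
time_s: 13.75
tcp_pos: [0.5324, -0.0348, 0.1078]
ee_rot: [[0.025, -0.996, -0.087], [0.007, -0.086, 0.996], [-1.0, -0.026, 0.005]]
wrist_force: [-0.2, 0.2, -3.2]
gripper_width: 0.228
```

>>> {"op": "apply_moves", "data": {"xyz": [[-0.01,0,0.006],[-0.01,0,0.006],[-0.01,0,0.006],[-0.01,0,0.006],[-0.006,0,0.003],[-0.003,0,0],[0.02,0,0],[0.025,0,0],[0,0,0]], "twist": [0,0,0,0,0,0,0,0,0], "claw": [0,0,0,0,0,0,0,0,0]}}

```text
time_s: 14.65
tcp_pos: [0.5328, -0.0039, 0.1217]
ee_rot: [[0.038, -0.995, -0.089], [0.011, -0.088, 0.996], [-0.999, -0.039, 0.007]]
wrist_force: [-1.9, -0.8, -3.2]
gripper_width: 0.232
```

>>> {"op": "apply_moves", "data": {"xyz": [[0,0,0]], "twist": [0], "claw": [0]}}

```text
time_s: 14.75
tcp_pos: [0.5332, -0.004, 0.1221]
ee_rot: [[0.038, -0.995, -0.089], [0.01, -0.089, 0.996], [-0.999, -0.039, 0.007]]
wrist_force: [-0.5, 0.4, -2.5]
gripper_width: 0.229
```

>>> {"op": "apply_moves", "data": {"xyz": [[-0.004,0,0],[-0.008,0,0],[-0.01,0,0],[-0.01,0,0],[-0.008,0,0],[-0.004,0,0],[0.004,0,0],[0.008,0,0],[0.012,0,0],[0.016,0,0],[0.02,0,0],[0,0,0]], "twist": [0,0,0,0,0,0,0,0,0,0,0,0], "claw": [0,0,0,0,0,0,0,0,0,0,0,0]}}

```text
time_s: 15.95
tcp_pos: [0.5342, -0.0039, 0.1086]
ee_rot: [[0.041, -0.995, -0.088], [0.011, -0.088, 0.996], [-0.999, -0.042, 0.007]]
wrist_force: [-0.2, -0.2, -4.0]
gripper_width: 0.226
```

>>> {"op": "apply_moves", "data": {"xyz": [[0,0,0]], "twist": [0], "claw": [0]}}

```text
time_s: 16.05
tcp_pos: [0.5341, -0.004, 0.1077]
ee_rot: [[0.039, -0.995, -0.089], [0.01, -0.088, 0.996], [-0.999, -0.04, 0.007]]
wrist_force: [0.5, 0.8, -2.7]
gripper_width: 0.228
```

>>> {"op": "apply_moves", "data": {"xyz": [[0,0.03,0]], "twist": [0], "claw": [0]}}

```text
time_s: 16.15
tcp_pos: [0.5077, -0.006, 0.1068]
ee_rot: [[0.044, -0.995, -0.09], [0.01, -0.089, 0.996], [-0.999, -0.044, 0.006]]
wrist_force: [-0.7, 0.2, -3.1]
gripper_width: 0.222
```

>>> {"op": "apply_moves", "data": {"xyz": [[0,0,0]], "twist": [0], "claw": [0]}}

```text
time_s: 16.25
tcp_pos: [0.5032, -0.0069, 0.1059]
ee_rot: [[0.037, -0.995, -0.088], [0.009, -0.088, 0.996], [-0.999, -0.038, 0.006]]
wrist_force: [0.1, -0.2, -3.4]
gripper_width: 0.231
```

>>> {"op": "apply_moves", "data": {"xyz": [[0,0,0]], "twist": [0], "claw": [0]}}

```text
time_s: 16.35
tcp_pos: [0.504, -0.0068, 0.1068]
ee_rot: [[0.04, -0.995, -0.089], [0.01, -0.089, 0.996], [-0.999, -0.04, 0.006]]
wrist_force: [0.6, -0.6, -2.5]
gripper_width: 0.223
```

>>> {"op": "apply_moves", "data": {"xyz": [[0,-0.006,0],[0,-0.006,0],[0,-0.006,0]], "twist": [0,0,0], "claw": [0,0,0]}}

```text
time_s: 16.65
tcp_pos: [0.5242, -0.0048, 0.109]
ee_rot: [[0.042, -0.995, -0.089], [0.01, -0.089, 0.996], [-0.999, -0.043, 0.007]]
wrist_force: [-1.0, -1.0, -2.7]
gripper_width: 0.226
```

>>> {"op": "apply_moves", "data": {"xyz": [[0,0,0]], "twist": [0], "claw": [0]}}

```text
time_s: 16.75
tcp_pos: [0.526, -0.0045, 0.1093]
ee_rot: [[0.044, -0.995, -0.09], [0.011, -0.089, 0.996], [-0.999, -0.045, 0.007]]
wrist_force: [-0.5, 0.3, -4.2]
gripper_width: 0.227
```

>>> {"op": "apply_moves", "data": {"xyz": [[0,-0.005,0],[0,-0.01,0],[0,-0.01,0],[0,-0.01,0],[0,-0.01,0],[0,-0.01,0],[0,-0.01,0],[0,-0.01,0],[0,-0.005,0],[0,0,0]], "twist": [0,0,0,0,0,0,0,0,0,0], "claw": [0,0,0,0,0,0,0,0,0,0]}}

```text
time_s: 17.75
tcp_pos: [0.6139, 0.0032, 0.1119]
ee_rot: [[0.043, -0.995, -0.089], [0.01, -0.089, 0.996], [-0.999, -0.044, 0.006]]
wrist_force: [0.1, -0.4, -3.3]
gripper_width: 0.224
```

>>> {"op": "apply_moves", "data": {"xyz": [[0,0.03,0],[0,0.03,0]], "twist": [0,0], "claw": [0,0]}}

```text
time_s: 17.95
tcp_pos: [0.5564, -0.0017, 0.1086]
ee_rot: [[0.046, -0.995, -0.089], [0.01, -0.089, 0.996], [-0.999, -0.047, 0.006]]
wrist_force: [0.1, -0.1, -3.1]
gripper_width: 0.227
```

>>> {"op": "apply_moves", "data": {"xyz": [[0,0.005,0],[0,0,0]], "twist": [0,0], "claw": [0,0]}}

```text
time_s: 18.15
tcp_pos: [0.5466, -0.003, 0.1083]
ee_rot: [[0.042, -0.995, -0.089], [0.01, -0.088, 0.996], [-0.999, -0.043, 0.006]]
wrist_force: [1.2, -0.6, -2.6]
gripper_width: 0.23
```

>>> {"op": "apply_moves", "data": {"xyz": [[-0.006,0,0],[-0.012,0,0],[-0.012,0,0],[-0.012,0,0],[-0.012,0,0],[-0.008,0,0],[-0.004,0,0],[0,0,0]], "twist": [0,0,0,0,0,0,0,0], "claw": [0,0,0,0,0,0,0,0]}}

```text
time_s: 18.95
tcp_pos: [0.5501, -0.0027, 0.1836]
ee_rot: [[0.052, -0.995, -0.089], [0.011, -0.089, 0.996], [-0.999, -0.053, 0.007]]
wrist_force: [0.5, 0.8, -3.8]
gripper_width: 0.23
```

>>> {"op": "apply_moves", "data": {"xyz": [[0.012,0,0],[0.012,0,0],[0.012,0,0],[0.012,0,0],[-0.025,0,0]], "twist": [0,0,0,0,0], "claw": [0,0,0,0,0]}}

```text
time_s: 19.45
tcp_pos: [0.5464, -0.0032, 0.149]
ee_rot: [[0.036, -0.996, -0.087], [0.009, -0.087, 0.996], [-0.999, -0.036, 0.006]]
wrist_force: [0.5, 0.3, -3.8]
gripper_width: 0.227
```

>>> {"op": "apply_moves", "data": {"xyz": [[-0.02,0,0]], "twist": [0], "claw": [0]}}

```text
time_s: 19.55
tcp_pos: [0.5451, -0.0037, 0.1672]
ee_rot: [[0.032, -0.996, -0.088], [0.008, -0.087, 0.996], [-0.999, -0.032, 0.005]]
wrist_force: [1.3, -0.3, -3.1]
gripper_width: 0.228
```

>>> {"op": "apply_moves", "data": {"xyz": [[-0.01,0,0],[-0.004,0,0],[0,0,0]], "twist": [0,0,0], "claw": [0,0,0]}}

```text
time_s: 19.85
tcp_pos: [0.5441, -0.0038, 0.1794]
ee_rot: [[0.029, -0.996, -0.087], [0.007, -0.087, 0.996], [-1.0, -0.03, 0.005]]
wrist_force: [0.2, -0.1, -4.4]
gripper_width: 0.225
```

That reversal recipe works (−0.053 → −0.030, target −0.013). I'll repeat it.

>>> {"op": "apply_moves", "data": {"xyz": [[0.012,0,0],[0.012,0,0],[0.012,0,0],[0.012,0,0],[-0.022,0,0]], "twist": [0,0,0,0,0], "claw": [0,0,0,0,0]}}

```text
time_s: 20.35
tcp_pos: [0.5392, -0.0044, 0.1412]
ee_rot: [[0.013, -0.996, -0.085], [0.005, -0.085, 0.996], [-1.0, -0.013, 0.004]]
wrist_force: [-0.8, 0.4, -3.8]
gripper_width: 0.227
```

>>> {"op": "apply_moves", "data": {"xyz": [[-0.015,0,0],[-0.008,0,0],[-0.003,0,0],[0,0,0]], "twist": [0,0,0,0], "claw": [0,0,0,0]}}

```text
time_s: 20.75
tcp_pos: [0.5377, -0.0047, 0.1637]
ee_rot: [[0.008, -0.996, -0.084], [0.004, -0.084, 0.996], [-1.0, -0.008, 0.004]]
wrist_force: [0.0, 0.9, -3.8]
gripper_width: 0.229
```

>>> {"op": "apply_moves", "data": {"xyz": [[0.004,0.001,0.005],[0.008,0.001,0.007],[0.01,0.001,0.007],[0.01,0,0.006],[0.01,0,0],[0.01,0,0],[0.007,0,0],[0.004,0,0],[0.002,0,0],[0,0,0]], "twist": [0,0,0,0,0,0,0,0,0,0], "claw": [0,0,0,0,0,0,0,0,0,0]}}

```text
time_s: 21.75
tcp_pos: [0.5312, 0.0221, 0.0904]
ee_rot: [[0.003, -0.996, -0.085], [0.003, -0.085, 0.996], [-1.0, -0.003, 0.002]]
wrist_force: [-0.9, 0.7, 0.5]
gripper_width: 0.227
```

Run:
```python
from h import *
np.set_printoptions(precision=4,suppress=True)
s=r.sense();print(s['time_s'],s['tcp_pos'],s['ee_rot'])
for n in('scene','side'):
    c=imaging.capture(n);pickle.dump(c,open(n+'4.pkl','wb'))
    x0,y0,x1,y1=(270,200,470,360) if n=='scene' else (280,50,420,270)
    f=4 if n=='scene' else 2.7
    save(n+'4z',c,cv2.resize(c['pixels'][y0:y1,x0:x1],None,fx=f,fy=f,interpolation=cv2.INTER_CUBIC)[:600])
```

```text
21.75 [0.5312 0.0221 0.0904] [[ 0.0026 -0.9964 -0.085 ]
 [ 0.0027 -0.085   0.9964]
 [-1.     -0.0029  0.0025]]
```

View pics/side4z.png

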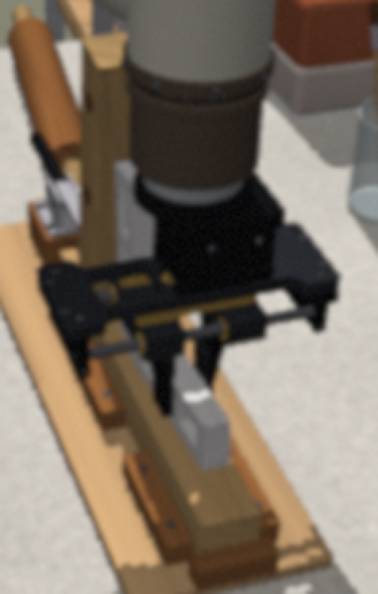

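View pics/scene4z.png

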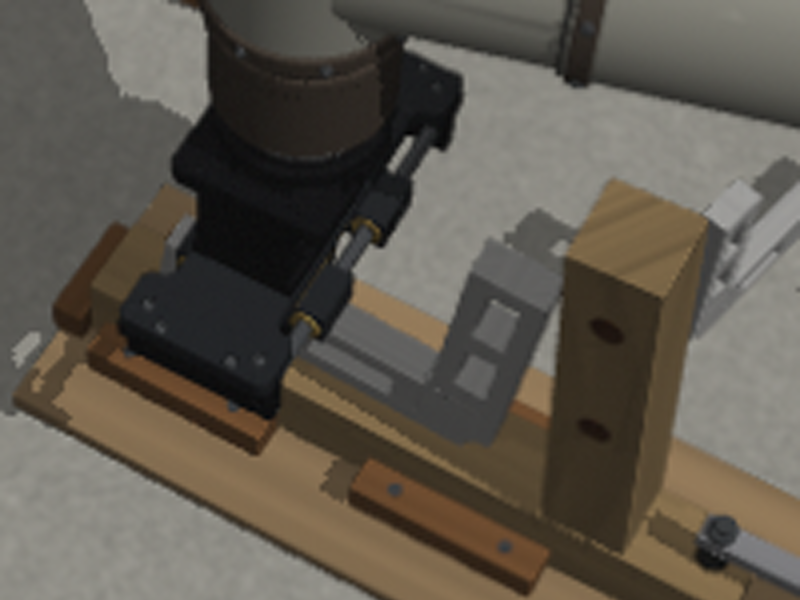

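In the scene view the short leg (top at about (520,265) in the zoom) seems to lean towards the post, so the square may have pitched in the grip. I'll fit the pitch with the model overlaid.

```bash
cat >> h.py <<'E'
def model(tcp,R,pitch,roll=0,off=(0,0.0,0)):
    # square frame axes: z up, y along +tool z, x = y x z ; grip origin = grasp point
    y=R[:,2];z=-R[:,0];x=np.cross(y,z)
    B=np.c_[x,y,z]
    p=np.deg2rad(pitch);Rx=np.array([[1,0,0],[0,np.cos(p),-np.sin(p)],[0,np.sin(p),np.cos(p)]])
    g=tcp+R[:,0]*(-0.005)+B@np.array(off)
    prof=np.array([[103,-26],[-65,-26],[-65,12],[77,12],[77,124],[115,124],[115,-14]])/1000
    P=[]
    for sx in(-.01,.01): P.append(np.array([g+B@Rx@np.array([sx,a,b]) for a,b in prof]))
    return P
def draw(c,P,col=(255,0,0),img=None,f=4,box=None):
    x0,y0,x1,y1=box
    if img is None: img=cv2.resize(c['pixels'][y0:y1,x0:x1],None,fx=f,fy=f,interpolation=cv2.INTER_CUBIC)
    q=[((proj(c,p)-[x0,y0]+.5)*f-.5).round().astype(int) for p in P]
    for a in q: cv2.polylines(img,[a],True,col,1)
    for a,b in zip(*q): cv2.line(img,tuple(map(int,a)),tuple(map(int,b)),col,1)
    return img
E
python3 - <<'E'
from h import *
s=r.sense();t=s['tcp_pos'];R=s['ee_rot']
for n,box,f in(('scene4',(270,200,470,350),4),('side4',(280,50,420,270),2.7)):
    c=pickle.load(open(n+'.pkl','rb'))
    img=draw(c,model(t,R,0),(255,0,0),None,f,box);img=draw(c,model(t,R,-10),(0,255,0),img,f,box)
    save(n+'m',c,img[:600])
E
```

```text
(no output)
```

View pics/scene4m.png

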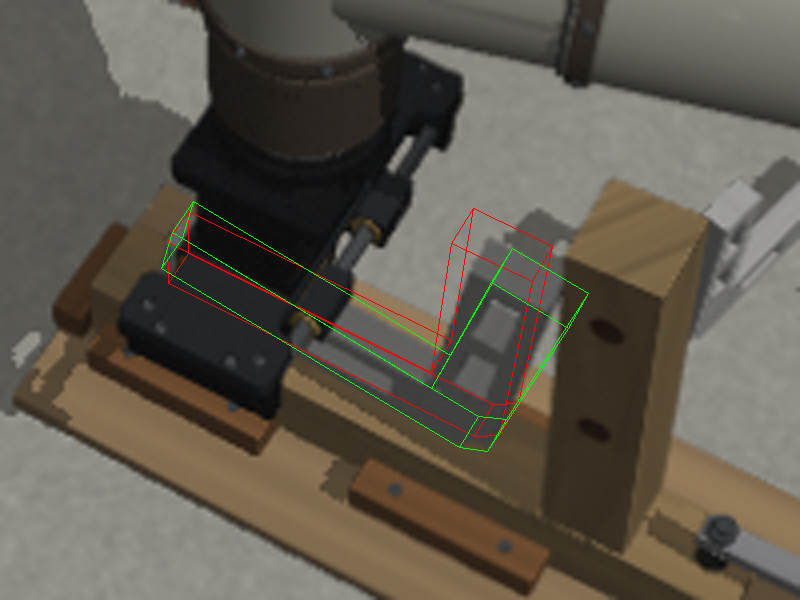

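View pics/side4m.png

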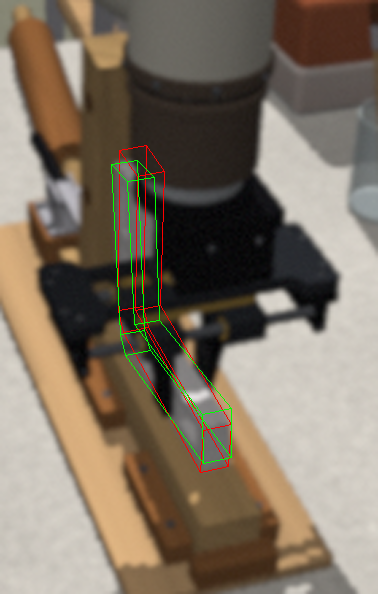

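The square hangs about 6° nose-down in the grip, with its heel just touching the rail. Lowering it should rotate it flat, so I'll do that in small steps.

>>> {"op": "apply_moves", "data": {"xyz": [[0.003,0,0],[0.003,0,0],[0.003,0,0]], "twist": [0,0,0], "claw": [0,0,0]}}

```text
time_s: 22.15
tcp_pos: [0.5323, 0.0216, 0.0834]
ee_rot: [[0.007, -0.996, -0.086], [0.003, -0.086, 0.996], [-1.0, -0.007, 0.002]]
wrist_force: [-0.8, -1.9, 3.2]
gripper_width: 0.231
```

>>> {"op": "apply_moves", "data": {"xyz": [[0.003,0,0]], "twist": [0], "claw": [0]}}

```text
time_s: 22.25
tcp_pos: [0.5327, 0.0215, 0.0807]
ee_rot: [[0.008, -0.996, -0.086], [0.003, -0.086, 0.996], [-1.0, -0.008, 0.002]]
wrist_force: [-4.5, 0.6, 25.0]
gripper_width: 0.223
```

>>> {"op": "apply_moves", "data": {"xyz": [[0.003,0,0]], "twist": [0], "claw": [0]}}

```text
time_s: 22.35
tcp_pos: [0.5327, 0.0215, 0.0806]
ee_rot: [[0.007, -0.996, -0.087], [0.001, -0.087, 0.996], [-1.0, -0.007, 0.001]]
wrist_force: [-14.0, 2.8, 38.2]
gripper_width: 0.226
```

>>> {"op": "apply_moves", "data": {"xyz": [[0,0,0.002],[0.0005,0,0.005],[0.0005,0,0.005],[0.0005,0,0.004]], "twist": [0,0,0,0], "claw": [0,0,0,0]}}

```text
time_s: 22.75
tcp_pos: [0.5331, 0.038, 0.0807]
ee_rot: [[0.011, -0.996, -0.088], [0.001, -0.088, 0.996], [-1.0, -0.011, -0.0]]
wrist_force: [0.7, -3.8, 6.1]
gripper_width: 0.224
```

Run:
```python
from h import *
np.set_printoptions(precision=4,suppress=True)
s=r.sense();t=s['tcp_pos'];R=s['ee_rot']
for n,box,f in(('scene',(270,200,470,350),4),('side',(280,50,420,270),2.7)):
    c=imaging.capture(n);pickle.dump(c,open(n+'5.pkl','wb'))
    save(n+'5m',c,draw(c,model(t,R,0),(255,0,0),None,f,box)[:600])
```

```text
(no output)
```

View pics/scene5m.png

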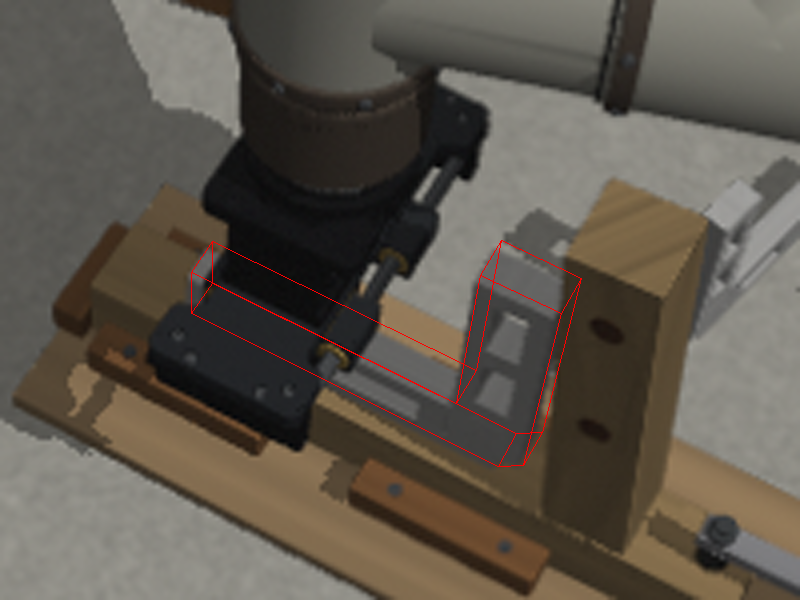

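View pics/side5m.png

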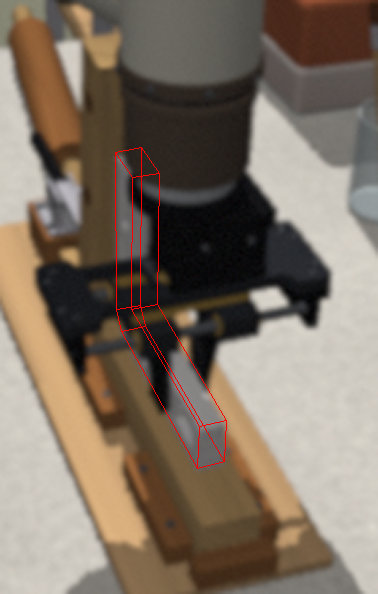

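Flat on the rail and matching the model at zero pitch. Sliding into the post with more down-force now.

>>> {"op": "apply_moves", "data": {"xyz": [[0.001,0.001,0.004],[0.001,0.001,0.004]], "twist": [0,0], "claw": [0,0]}}

```text
time_s: 23.05
tcp_pos: [0.533, 0.0459, 0.0807]
ee_rot: [[0.016, -0.996, -0.09], [-0.001, -0.09, 0.996], [-1.0, -0.016, -0.002]]
wrist_force: [1.5, -6.0, 6.2]
gripper_width: 0.225
```

>>> {"op": "apply_moves", "data": {"xyz": [[0.0015,0,0.004]], "twist": [0], "claw": [0]}}

```text
time_s: 23.15
tcp_pos: [0.5334, 0.049, 0.0807]
ee_rot: [[0.017, -0.996, -0.092], [-0.003, -0.092, 0.996], [-1.0, -0.017, -0.005]]
wrist_force: [-0.9, -10.8, 13.5]
gripper_width: 0.229
```

>>> {"op": "apply_moves", "data": {"xyz": [[0.0015,0,0.003]], "twist": [0], "claw": [0]}}

```text
time_s: 23.25
tcp_pos: [0.5337, 0.0508, 0.0807]
ee_rot: [[0.018, -0.995, -0.093], [-0.006, -0.093, 0.996], [-1.0, -0.017, -0.008]]
wrist_force: [-2.0, -9.7, 11.5]
gripper_width: 0.225
```

>>> {"op": "apply_moves", "data": {"xyz": [[0.002,0.002,0.003]], "twist": [0.7], "claw": [0]}}

```text
time_s: 23.35
tcp_pos: [0.5333, 0.0526, 0.0807]
ee_rot: [[0.021, -0.996, -0.083], [-0.009, -0.084, 0.996], [-1.0, -0.02, -0.01]]
wrist_force: [0.8, -9.2, 12.6]
gripper_width: 0.226
```

>>> {"op": "apply_moves", "data": {"xyz": [[0.002,0.002,0.003]], "twist": [0.4], "claw": [0]}}

```text
time_s: 23.45
tcp_pos: [0.5329, 0.0542, 0.0807]
ee_rot: [[0.024, -0.997, -0.078], [-0.011, -0.078, 0.997], [-1.0, -0.023, -0.013]]
wrist_force: [0.9, -11.5, 11.5]
gripper_width: 0.226
```

Run:
```python
from h import *
np.set_printoptions(precision=4,suppress=True)
s=r.sense();t=s['tcp_pos'];R=s['ee_rot']
for n,box,f in(('scene',(270,200,470,350),4),('side',(280,50,420,270),2.7)):
    c=imaging.capture(n);pickle.dump(c,open(n+'6.pkl','wb'))
    save(n+'6m',c,draw(c,model(t,R,0),(255,0,0),None,f,box)[:600])
```

```text
(no output)
```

View pics/scene6m.png

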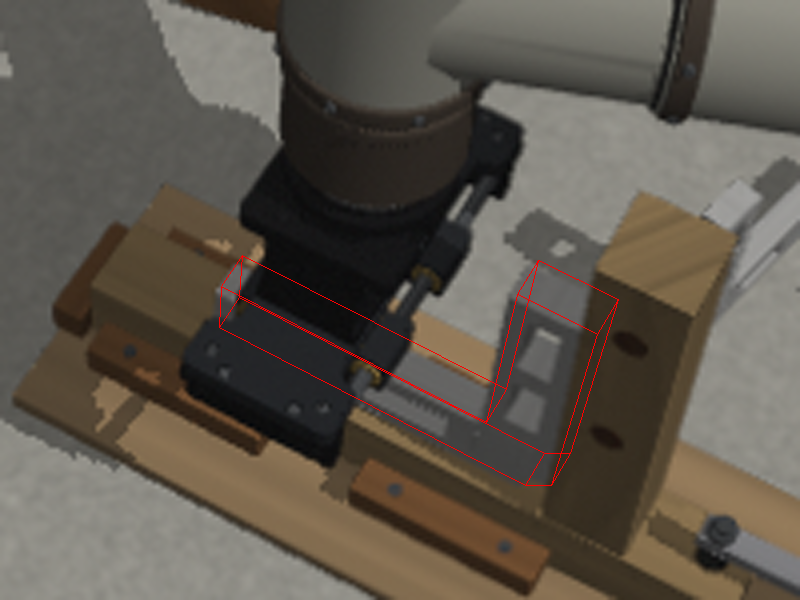

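View pics/side6m.png

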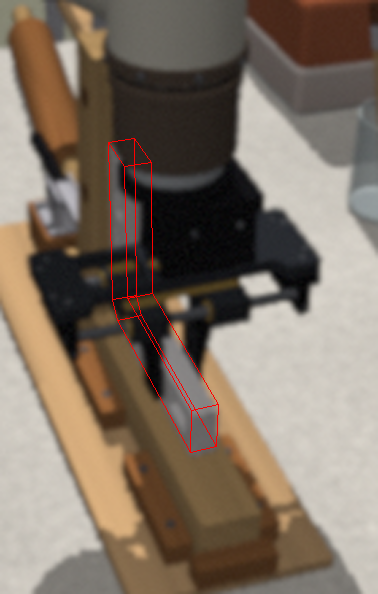

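>>> {"op": "apply_moves", "data": {"xyz": [[0.002,0.001,0.003]], "twist": [0], "claw": [0]}}

```text
time_s: 23.65
tcp_pos: [0.5328, 0.0557, 0.0807]
ee_rot: [[0.026, -0.996, -0.08], [-0.014, -0.08, 0.997], [-1.0, -0.025, -0.016]]
wrist_force: [-0.6, -11.7, 13.1]
gripper_width: 0.225
```

>>> {"op": "apply_moves", "data": {"xyz": [[0.002,0.001,0.003]], "twist": [0], "claw": [0]}}

```text
time_s: 23.75
tcp_pos: [0.5328, 0.0569, 0.0807]
ee_rot: [[0.028, -0.996, -0.081], [-0.017, -0.081, 0.997], [-0.999, -0.026, -0.019]]
wrist_force: [0.1, -12.2, 12.4]
gripper_width: 0.226
```

>>> {"op": "apply_moves", "data": {"xyz": [[0.002,0.001,0.003]], "twist": [0], "claw": [0]}}

```text
time_s: 23.85
tcp_pos: [0.5328, 0.0573, 0.0807]
ee_rot: [[0.029, -0.996, -0.082], [-0.022, -0.083, 0.996], [-0.999, -0.027, -0.024]]
wrist_force: [3.1, -18.2, 13.0]
gripper_width: 0.224
```

>>> {"op": "apply_moves", "data": {"xyz": [[0.003,0.001,0.002]], "twist": [0], "claw": [0]}}

```text
time_s: 23.95
tcp_pos: [0.5328, 0.0573, 0.0805]
ee_rot: [[0.031, -0.996, -0.083], [-0.025, -0.084, 0.996], [-0.999, -0.028, -0.028]]
wrist_force: [-4.4, -8.2, 26.0]
gripper_width: 0.223
```

Run:
```python
from h import *
np.set_printoptions(precision=4,suppress=True)
s=r.sense();t=s['tcp_pos'];R=s['ee_rot'];print(s['wrist_force'],s['moment'])
Rf=np.array(R);  # level model: vertical z, rail yaw
y=np.array([-.075,.997,0]);y/=np.linalg.norm(y)
Rl=np.c_[[0,0,-1],np.cross(y,[0,0,-1]),y]
print(Rl)
P=model(np.array([t[0],t[1],.0806]),Rl,0)
for n,box,f in(('scene',(340,220,460,350),6),('side',(300,50,400,250),3)):
    c=imaging.capture(n);pickle.dump(c,open(n+'7.pkl','wb'))
    x0,y0,x1,y1=box
    save(n+'7z',c,cv2.resize(c['pixels'][y0:y1,x0:x1],None,fx=f*.75,fy=f*.75,interpolation=cv2.INTER_CUBIC)[:600])
    save(n+'7m',c,draw(c,P,(255,0,0),None,f*.75,box)[:600])
```

```text
[-4.4374 -8.2449 25.9593] [-2.4486  1.6435 -0.1758]
[[ 0.     -0.9972 -0.075 ]
 [ 0.     -0.075   0.9972]
 [-1.     -0.      0.    ]]
```

View pics/scene7z.png

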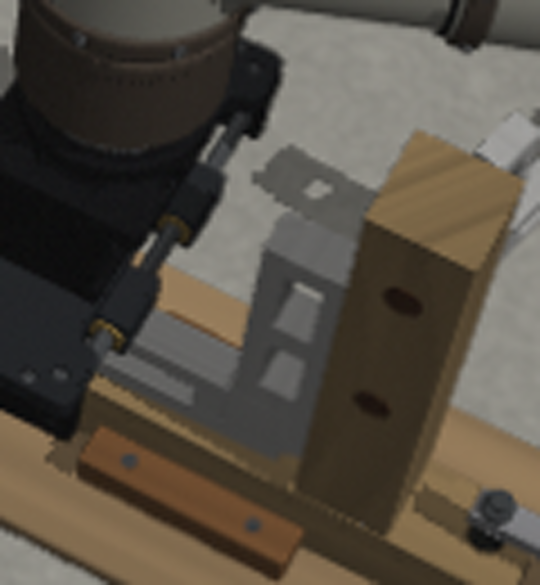

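View pics/scene7m.png

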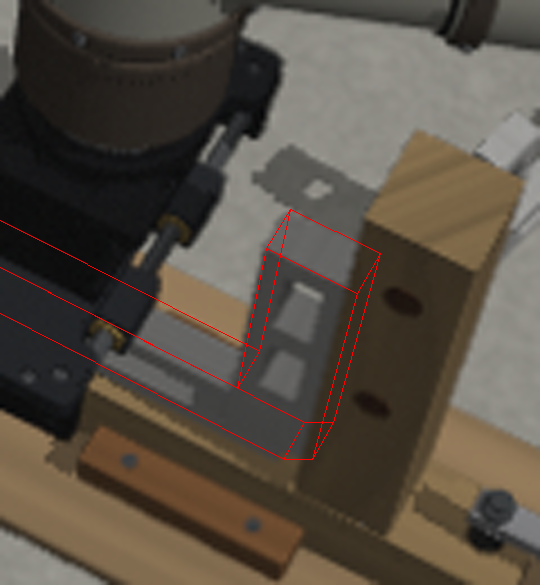

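View pics/side7z.png

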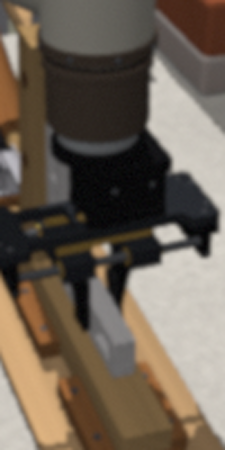

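Run:
```python
from h import *
np.set_printoptions(precision=2,suppress=True)
c=pickle.load(open('scene7.pkl','rb'))
y=np.array([-.075,.997,0])
C=np.array([.5413,.1733,.056])
for lean in (0,1,2,3):
    a=np.deg2rad(lean);up=np.array([0,0,1])*np.cos(a)-y*np.sin(a)
    p=proj(c,[C+up*h for h in(0,.05,.1,.15,.215)]);print(lean,((p-[340,220]+.5)*4.5-.5).tolist())
# subpixel edges of post left edge: print luminance transitions
box=(340,220);g=c['pixels'].astype(float).sum(2)/3
im=cv2.resize(c['pixels'][240:345,395:465],None,fx=5.7,fy=5.7,interpolation=cv2.INTER_CUBIC);save('s7p',c,im)
```

```text
0 [[299.9175736344068, 488.8623807021005], [314.5572293555002, 434.4761593544773], [330.26596458166125, 375.75888608772397], [347.1545994861742, 312.21198231287525], [371.08015624211987, 221.43179976478987]]
1 [[299.9175736344068, 488.8623807021005], [312.6300526497289, 433.5083683073302], [326.2545548715339, 373.7677239756164], [340.8833352627304, 309.1391438551837], [361.57306973274, 216.86178861517823]]
2 [[299.9175736344068, 488.8623807021005], [310.6994407694842, 432.55833005219523], [322.2370396934484, 371.8155281508891], [334.60433461914056, 306.1307110104443], [352.05827161448093, 212.39716058910642]]
3 [[299.9175736344068, 488.8623807021005], [308.76605191340366, 431.6263581687199], [318.2149508179825, 369.90299572640777], [328.3202734993639, 303.1878432821816], [342.54044672721705, 208.0398062665829]]
```

View pics/s7p.png

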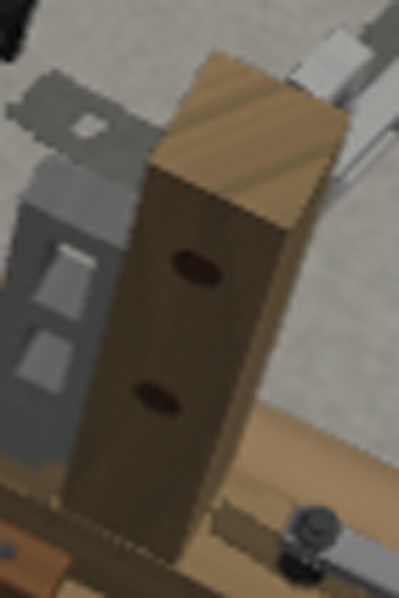

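The scene view shows the short leg flush along the post (edges parallel). The post measures about 0.5° from upright, but that is near my accuracy. I'll press further and undo some of the roll built up by my sideways shifts.

>>> {"op": "apply_moves", "data": {"xyz": [[0.003,-0.002,0.003]], "twist": [0], "claw": [0]}}

```text
time_s: 24.15
tcp_pos: [0.533, 0.0574, 0.0804]
ee_rot: [[0.026, -0.996, -0.084], [-0.031, -0.084, 0.996], [-0.999, -0.023, -0.033]]
wrist_force: [-11.1, -12.2, 30.0]
gripper_width: 0.228
```

>>> {"op": "apply_moves", "data": {"xyz": [[0.003,-0.002,0.003]], "twist": [0], "claw": [0]}}

```text
time_s: 24.25
tcp_pos: [0.5331, 0.0575, 0.0803]
ee_rot: [[0.021, -0.996, -0.084], [-0.037, -0.085, 0.996], [-0.999, -0.018, -0.039]]
wrist_force: [-9.6, -10.5, 25.9]
gripper_width: 0.228
```

Run:
```python
from h import *
np.set_printoptions(precision=4,suppress=True)
for n,box,f in(('scene',(310,240,430,330),6.6),('side',(300,80,380,230),4)):
    c=imaging.capture(n);pickle.dump(c,open(n+'8.pkl','wb'))
    x0,y0,x1,y1=box
    save(n+'8z',c,cv2.resize(c['pixels'][y0:y1,x0:x1],None,fx=f,fy=f,interpolation=cv2.INTER_CUBIC)[:600])
c=imaging.capture('wrist');save('wrist8',c)
```

```text
(no output)
```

View pics/scene8z.png

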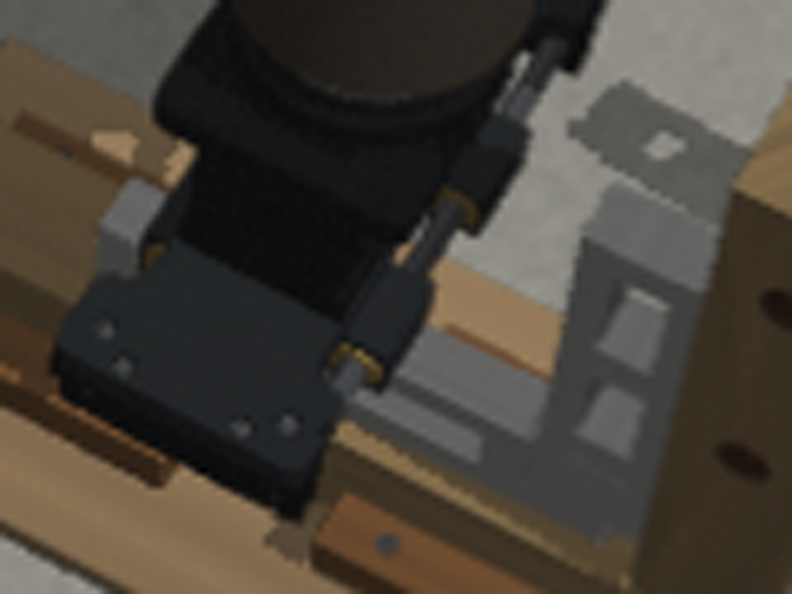

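View pics/side8z.png

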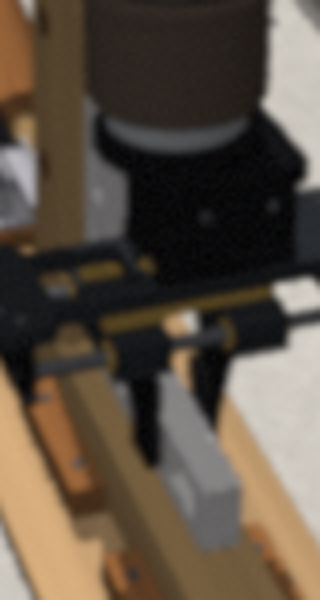

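View pics/wrist8.png

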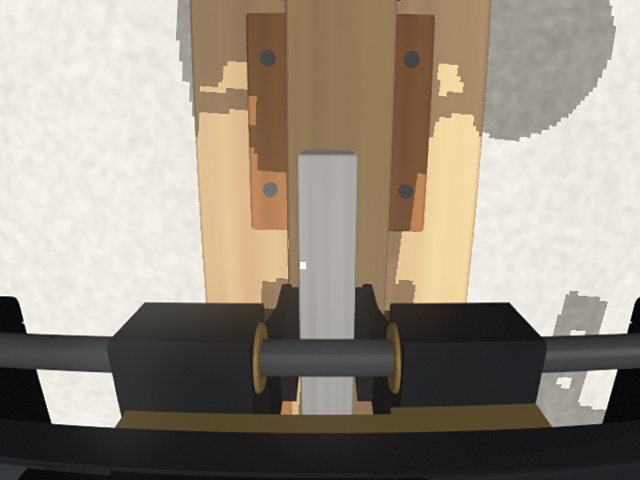

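```bash
cat > fit.py <<'E'
from h import *
from scipy.optimize import least_squares
def fit(S,D,sp,dp,f1=6.6,o1=(310,240),f2=4,o2=(300,80)):
    def geo(q,pt):
        x,y,z,yaw,pit,rol=q
        a=[yaw,pit,rol];Rz=cv2.Rodrigues(np.array([0,0,yaw]))[0];Rx=cv2.Rodrigues(np.array([pit,0.,0]))[0];Ry=cv2.Rodrigues(np.array([0,rol,0.]))[0]
        return np.array([x,y,z])+(Rz@Rx@Ry@np.array(pt).T).T/1000
    S3=[p[0] for p in sp];s2=(np.array([p[1] for p in sp])+.5)/f1-.5+o1
    D3=[p[0] for p in dp];d2=(np.array([p[1] for p in dp])+.5)/f2-.5+o2
    def res(q):
        r1=(proj(S,geo(q[:6],S3))-s2-q[6:8]).ravel();r2=(proj(D,geo(q[:6],D3))-d2-q[8:10]).ravel() if len(D3) else []
        return np.r_[r1,r2,(q[6:]/1.5),(q[5]/.01,)]
    q0=np.r_[.5293,.172,.056,.075,0,0,np.zeros(4)]
    o=least_squares(res,q0,loss='soft_l1')
    J=o.jac;cov=np.linalg.inv(J.T@J)*.5**2
    return o.x,np.sqrt(np.diag(cov)),o.fun
E
python3 - <<'E'
from fit import *
np.set_printoptions(precision=4,suppress=True)
S=pickle.load(open('scene8.pkl','rb'));D=pickle.load(open('side8.pkl','rb'))
sp=[([10,-38,150],(583,237)),([-10,-38,150],(607,187)),([10,-38,38],(548,440)),([10,-180,38],(100,228)),([-10,-180,38],(132,178)),([10,-12,0],(600,541)),([10,0,150],(703,290))]
dp=[([-10,-180,38],(203,497)),([10,-180,38],(240,482)),([-10,-180,0],(207,550)),([10,-180,0],(240,538))]
x,sd,f=fit(S,D,sp,dp);print(x,sd);print(np.rad2deg(x[3:6]),np.rad2deg(sd[3:6]));print(f)
E
```

```text
[ 0.5234  0.1715  0.0571  0.0912  0.0132 -0.0001  0.608  -0.0443  0.3509
  0.723 ] [0.0016 0.0015 0.0022 0.007  0.0067 0.0044 0.669  0.716  0.6393 0.8239]
[ 5.227   0.756  -0.0061] [0.3985 0.3862 0.2505]
[-1.0162 -0.3939  0.456  -1.5375 -1.3527  0.2075 -0.2333  0.0529  0.072
 -0.122   1.3096  0.3505  1.0169  1.036   0.3886 -1.6005  1.1541  0.0515
 -1.6143  0.332  -0.1168  1.2105  0.4053 -0.0295  0.2339  0.482  -0.0107]
```

The fit puts the square at +0.8° ± 0.4° pitch, so its heel may be slightly light, which would match the post at about 0.5°. I'll press down harder and check whether the post still moves, measuring image shift.

>>> {"op": "apply_moves", "data": {"xyz": [[0.006,-0.001,0.002]], "twist": [0], "claw": [0]}}

```text
time_s: 24.5
tcp_pos: [0.5332, 0.0576, 0.0789]
ee_rot: [[0.019, -0.996, -0.085], [-0.042, -0.086, 0.995], [-0.999, -0.016, -0.043]]
wrist_force: [-14.2, -2.3, 40.3]
gripper_width: 0.227
```

```bash
cat > pm.py <<'E'
from h import *
import sys
np.set_printoptions(precision=3,suppress=True)
def flow(a,b,pts):
    ga,gb=[cv2.cvtColor(x['pixels'],cv2.COLOR_RGB2GRAY) for x in(a,b)]
    p,st,e=cv2.calcOpticalFlowPyrLK(ga,gb,np.array(pts,np.float32).reshape(-1,1,2),None,winSize=(9,9),maxLevel=1)
    return p[:,0]-np.array(pts)
if __name__=='__main__':
    k=sys.argv[1]
    for n in('scene','side'):
        c=imaging.capture(n);pickle.dump(c,open(n+k+'.pkl','wb'))
    S=pickle.load(open('scene'+k+'.pkl','rb'))
    pts=[(421.3,268.7),(432.5,249.5),(445,281),(429.5,287),(422.5,310),(412,277.5),(398,284),(405,299)]
    for o in('7','8'):
        print(o,flow(pickle.load(open('scene'+o+'.pkl','rb')),S,pts).tolist())
    s=r.sense();print(s['tcp_pos'],s['wrist_force'])
E
python3 pm.py 9
```

```text
7 [[0.0028869628906136313, 0.0006835937500113687], [-0.007476806640625, 0.0019378662109375], [0.00347900390625, -0.016326904296875], [-0.037109375, -0.011505126953125], [-0.00634765625, -0.00537109375], [-0.74969482421875, 1.116973876953125], [-0.250640869140625, -0.64361572265625], [-0.453857421875, 0.794586181640625]]
8 [[0.004382324218738631, 0.0009887695312613687], [0.00811767578125, -0.0157470703125], [-0.001220703125, -0.008575439453125], [-0.022857666015625, -0.008941650390625], [-0.002838134765625, -0.021636962890625], [-0.381256103515625, 0.317779541015625], [-0.118133544921875, -0.3370361328125], [-0.213714599609375, 0.4302978515625]]
[0.533 0.058 0.079] [-11.428  -5.714  32.915]
```

The post hasn't moved at all (<0.03 px) since three presses ago, so it is at its stop. The square shifted slightly, so I'm checking it again.

Run:
```python
from h import *
a=[]
for k in '789':
    c=pickle.load(open(f'scene{k}.pkl','rb'));a.append(cv2.resize(c['pixels'][260:328,385:425],None,fx=6.5,fy=8.5,interpolation=cv2.INTER_CUBIC))
save('cmp',c,np.hstack(a))
a=[]
for k in '789':
    c=pickle.load(open(f'side{k}.pkl','rb'));a.append(cv2.resize(c['pixels'][160:230,325:370],None,fx=5.9,fy=8,interpolation=cv2.INTER_CUBIC))
save('cmp2',c,np.hstack(a))
```

View pics/cmp.png

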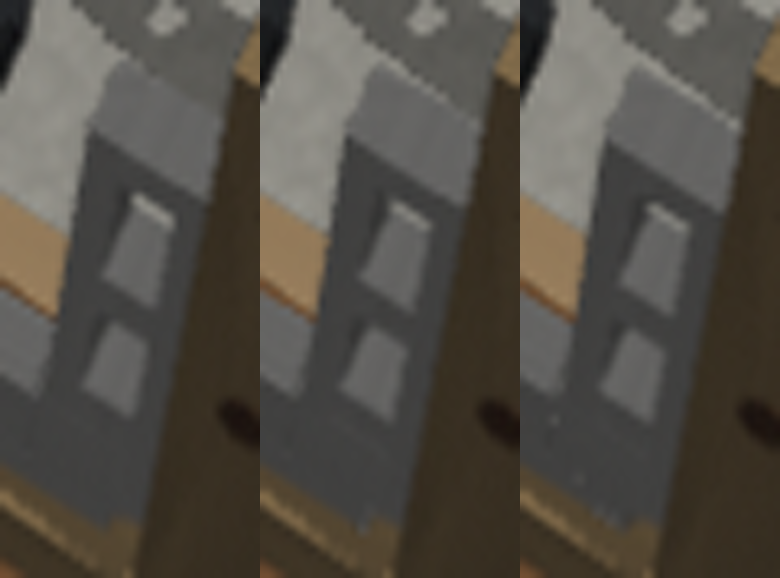

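View pics/cmp2.png

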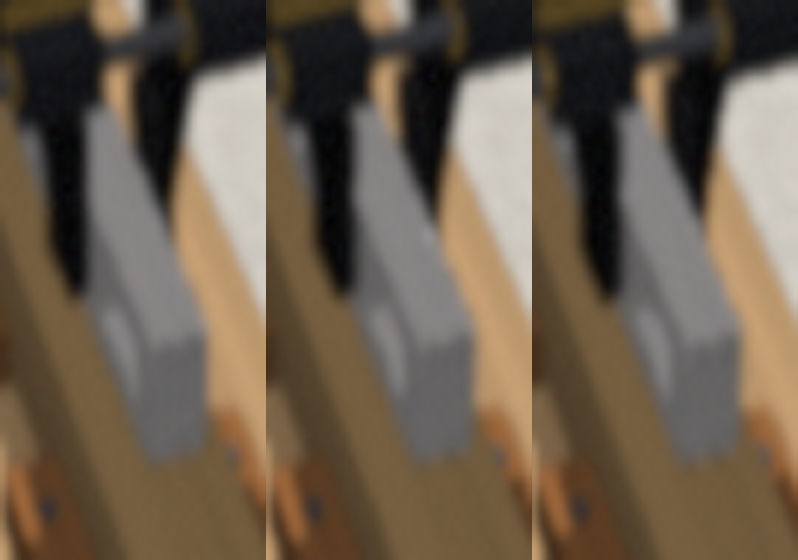

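Run:
```python
from h import *
np.set_printoptions(precision=3,suppress=True)
def edge(c,r0,r1,x0,x1,sign):
    g=cv2.cvtColor(c['pixels'],cv2.COLOR_RGB2GRAY).astype(float);out=[]
    pred=np.linspace(x0,x1,r1-r0)
    for r_,x in zip(range(r0,r1),pred):
        xs=np.arange(int(x)-4,int(x)+5);d=sign*np.diff(g[r_,xs[0]:xs[-1]+2]);d[d<4]=0
        if d.sum()>10: out.append((r_,(d*(xs+.5)).sum()/d.sum()))
    return np.array(out)
S=pickle.load(open('scene0.pkl','rb'))
y=np.array([-.075,.997,0]);y/=np.linalg.norm(y);xx=np.array([y[1],-y[0],0])
for k in '5789':
    c=pickle.load(open(f'scene{k}.pkl','rb'))
    if k=='5':continue
    # short leg inner +x vertical edge
    a=edge(c,279,306,385+87/6.5-.3,385+50/6.5,-1)
    p=np.polyfit(a[:,0],a[:,1],1);
    for _ in range(3):
        m=abs(a[:,1]-np.polyval(p,a[:,0]))<.6;p=np.polyfit(a[m,0],a[m,1],1)
    # post +x inner edge
    b=edge(c,272,322,420.3,407.5,-1);q=np.polyfit(b[:,0],b[:,1],1)
    for _ in range(3):
        m2=abs(b[:,1]-np.polyval(q,b[:,0]))<.6;q=np.polyfit(b[m2,0],b[m2,1],1)
    print(k,'leg slope',p,m.sum(),'post slope',q,m2.sum())
c=pickle.load(open('scene9.pkl','rb'))
C=np.array([.5207,.1715,.056])
def slope(base,pit,h0,h1):
    a=np.deg2rad(pit);up=np.array([0,0,1])*np.cos(a)-y*np.sin(a)
    P=proj(c,[base+up*h for h in np.linspace(h0,h1,9)]);return np.polyfit(P[:,1],P[:,0],1)
for pit in(-1,0,1,2):
    print(pit,'leg',slope(C+xx*.0135-y*.038,pit,.04,.15),'post',slope(C+xx*.022,pit,.02,.2))
```

```text
7 leg slope [ -0.234 462.395] 25 post slope [ -0.263 490.809] 50
8 leg slope [ -0.225 459.567] 24 post slope [ -0.262 490.664] 48
9 leg slope [ -0.216 457.037] 25 post slope [ -0.263 490.91 ] 49
-1 leg [ -0.246 467.851] post [ -0.306 506.521]
0 leg [ -0.208 455.792] post [ -0.265 493.067]
1 leg [ -0.171 444.143] post [ -0.226 480.09 ]
2 leg [ -0.135 432.876] post [ -0.188 467.557]
```

Line slopes give the post 0.05° from upright and the short leg within about 0.3° of vertical. Last step is a moderate holding press, then a stability check over several camera calls.

>>> {"op": "apply_moves", "data": {"xyz": [[0.003,0,0.003]], "twist": [0], "claw": [0]}}

```text
time_s: 24.7
tcp_pos: [0.5331, 0.0579, 0.0787]
ee_rot: [[0.019, -0.996, -0.087], [-0.047, -0.087, 0.995], [-0.999, -0.015, -0.049]]
wrist_force: [4.1, -20.2, 10.6]
gripper_width: 0.227
```

Run:
```python
from h import *
from pm import flow
np.set_printoptions(precision=3,suppress=True)
s=r.sense();print(s['time_s'],s['tcp_pos'],s['wrist_force'],s['ee_rot'][2])
A=pickle.load(open('scene9.pkl','rb'));cs=[]
for i in range(6):
    c=imaging.capture('scene');cs.append(c);s=r.sense();print(s['time_s'],s['tcp_pos'],s['wrist_force'],s['gripper_width']*87)
pts=[(421.3,268.7),(432.5,249.5),(429.5,287),(399,283),(405,299),(411,287)]
print(flow(A,cs[0],pts));print(flow(cs[0],cs[-1],pts))
pickle.dump(cs[-1],open('sceneA.pkl','wb'));save('sceneA',cs[-1])
```

```text
24.7 [0.533 0.058 0.079] [  4.076 -20.153  10.628] [-0.999 -0.015 -0.049]
24.75 [0.533 0.058 0.079] [ -2.532 -14.108  21.563] 19.706924149337016
24.8 [0.533 0.058 0.079] [ -2.545 -14.233  22.399] 19.575224326785424
24.85 [0.533 0.058 0.079] [ -3.475 -13.212  21.716] 19.606971863896057
24.9 [0.533 0.058 0.079] [ -4.011 -13.271  21.84 ] 19.694792053470213
24.95 [0.533 0.058 0.079] [ -3.226 -13.385  21.593] 19.666567877894362
25.0 [0.533 0.058 0.079] [ -3.34  -13.918  21.678] 19.811362413690315
[[-0.009  0.006]
 [-0.005  0.006]
 [ 0.017  0.03 ]
 [ 0.09  -0.077]
 [ 0.046 -0.022]
 [ 0.03   0.008]]
[[-0.003  0.015]
 [ 0.01  -0.002]
 [ 0.016 -0.011]
 [-0.035 -0.007]
 [-0.028  0.001]
 [ 0.006 -0.   ]]
```

View pics/sceneA.png

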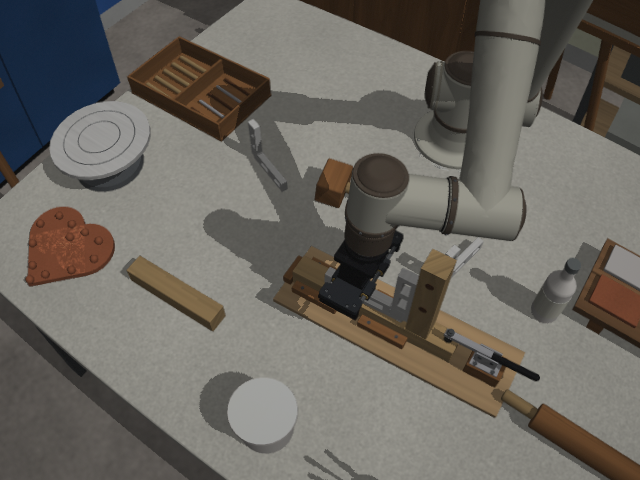

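The picture shows the short leg flush against the post (about (415,290)), the arm clear of it, and the other objects where they were. Force and pose are steady, so I'm handing in.

```bash
python3 -c "
from station import r,job
print(job.finish_job());s=r.sense();print(s['time_s'],s['tcp_pos'],s['wrist_force'])"
```

```text
the job is handed in; nothing more can be done
None
the job is handed in; nothing more can be done
```

I picked up the largest square and stood it on the rail. I then pressed it into the corner until the post reached its stop, and handed in at about 25 s with the gripper still pressing. No verdict came back, so the result rests on my own checks.

**Last checks**
- **Post:** 0.05° from upright by its edge slope in the scene view. It did not move (under 0.03 px) over the last three presses or the final 0.3 s.
- **Square:** pitch about −0.2° and yaw about 0.4° off the rail, 3–4 mm off the rail's middle, with the heel within about 1–2 mm of the corner. It was still.
- **Forces:** a steady 22 N down and 13 N towards the post at the wrist, with the grip closed on the 20 mm leg.
- **Surroundings:** in the last picture the arm is clear of the post and the other objects look unmoved.

**What disagreed or went wrong**
- **Pitch estimate:** a rough fit of hand-picked corners gave +0.8° ± 0.4°, against −0.2° from the later edge-slope check. I trusted the slope check, because the tool height stayed at the flat-seat value while sliding in.
- **Tool tilt while carrying:** fast moves tilted the tool by up to about 2°, which took several seconds of corrective moves to undo.
- **Slip in the grip:** the square hung about 6° nose-down in the grip until the rail pushed it flat again. The tool itself finished about 2.8° off vertical along the rail, with the square turned in the pads.

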